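Turn the grater plate over and lock it in its stand

TASK

Take the reversible grater plate off the wooden draining rest, turn it over so that its coarse face (the one with raised bars, now turned down against the rest) faces out and up, and slide it, handle up, fully home down the channel of the steel grater stand. Then swing the stand's keeper bar all the way across above the plate's shoulder to lock it, and let go; do not disturb the mug or the saucepan.

Things in the scene. Friction and masses are not known exactly. Their poses are not given: they have to be found in the camera images.
- plate: Loose 0.3 kg grater plate. Steel blade 130 wide, 110 long, 5 mm thick, a black handle tab on its upper edge. Origin: middle of lower edge, mid thickness. z: along the plate to the tab; y: width; x: out of the fine (flat, holed) face. Coarse face at -x, five bars 84 mm long, 3 mm proud. Starts on the rest, x up and away from the robot, 28 deg from vertical, tab up, nearest the robot.
- plate_tab (a point): Middle of the plate's tab, 135 mm up the plate (z) from its lower edge. Tab: 44 mm wide, 10 mm thick, in the blade's plane, centred on its thickness, ending 160 mm from the lower edge; grip it across its thickness, tool along the slope. Beside it the blade's upper edge (110 mm up) is a bare shoulder, 43 mm wide on each side. Axes as the plate's.
- rest: Fixed wooden rest, 170 x 152 mm, left or right of the stand. Origin on the table under its middle; x away from the robot, z up. Slope foot at (50, 0, 45) mm, rising towards -x 28 deg from vertical. Two rails, 105 mm long, carry the blade's side margins; middle open. A front board 11 mm out of the slope is 12 mm high; cheeks 69 mm left and right reach 50 mm up. No lips.
- cradle: Channel of the fixed steel stand. Origin: middle of the foot stop, on the rails' surface, 45 mm above the table. z up the slope (28 deg from vertical, rising towards the robot); x out of the slope, up and away from the robot; y left. Rails' surface x = 0, 105 mm long, open between. Walls at y = +-68.5 mm. The plate slides down in -z, lower edge first, onto the stop at z = 0.
- cradle_mouth (a point): Middle of the channel's mouth, cradle (5, 0, 70) mm: lips from each side wall inwards to y = +-56 mm leave a 10 mm gap over the rails (x = 0 to 10 mm) from z = 0 to 70 mm. Walls and lips flare outwards from z = 70 to 92 mm as a lead-in. Home and turned over, the plate's origin is at cradle (2.5, 0, 0) mm, its z along cradle z, its x along cradle -x. Axes as the cradle's.
- keeper (a joint): Angle (rad) of the keeper, a dark flat bar 12 mm wide (x = 0 to 8 mm in the cradle frame) that turns about cradle x. 0: points up the slope. Negative, to -0.5: leans outwards (-y), clear of the channel. 1.57, its stop: locked, lying across towards +y, underside 5 mm above the home plate's -y shoulder. Starts at -0.45 to 0, stiff (0.06 N m), stays where left; push it over with closed fingers.
- keeper_pin (a point): The keeper's pin, at cradle (4, -84, 121) mm, on the right-hand side of the stand seen from the robot. A post 14 mm wide behind it (x below -2 mm) reaches from the foot to z = 130 mm. Axes as the cradle's.
- keeper_tip (a point): Middle of the keeper bar's free end, 52 mm from its pin.
- saucepan: Aluminium saucepan, 176 mm wide, 85 mm high, with a 145 mm handle, on the gas ring far left; origin under its middle. Leave alone.
- mug: White ceramic mug, 82 mm wide, 95 mm high, beyond the gap between rest and stand; origin under its middle. Leave alone.
Things that resemble listed ones, but are neither listed nor needed, are in the scene too. What is shaped like the part that bears cradle but purple or yellow is not meant. There is more than one size of the plate; the job needs the smaller.

How it is judged:
By the outcome, as a careful person would: the job done as asked, in the order asked, and still so for the second after the job is handed in, with the robot touching nothing.
It also fails if it takes over 64 s, if anything falls off the work surface, if the arm or the gripper's body presses on something with over 40 N, if the wrist force passes 120 N, or if a joint passes its speed limit or range.

ROBOT

A 6-joint arm with a two-finger parallel gripper is mounted at the origin on the work surface. World frame = base frame: x ahead of the robot, y to its left, z up, the work surface at z = 0. Lengths are in m, angles in degrees, forces in N, time in s.
With the tool pointing down it reaches from about 0.3 to 0.75 m from the base axis. Payload 8.5 kg.
Tool frame: the origin (TCP) lies on the centre line of the jaws, within the pads' length; the fingertips stand env.tcp_to_tips ahead of it and the grasp point (between the pads) lies 8 mm behind it (env.tcp_to_tips is the distance from the TCP to the fingertips, in m); z points along the fingers, y is the direction in which the jaws open and shut (so a half turn about z gives the same grasp; the last joint's range is limited). The gripper opens to 85 mm and grips with 20 to 120 N. Pads are 22 mm wide; open, the fingers measure 114 mm over their backs; the gripper's body (76 mm by 85 mm) begins 54 mm behind the grasp point. The pads swing forward as they close: fully open they stand 13 mm farther back than shut.
Start: joints at [57.336, 21.807, 74.336, -0, 83.858, -12.336], TCP at [0.191, 0.516, 0.242] pointing down, gripper open.
Joint ranges: [-178.18, 178.18], [-50.72, 133.34], [12.68, 142.11], [-81.47, 261.47], [9.98, 163.14], [-165.26, 165.26]. Speed limits (degrees/s): [136.94, 136.94, 180, 180, 180, 180].

INTERFACE

Orientations are given as a 3x3 rotation matrix whose columns are the frame's x, y, z axes.
In Python, from rig import env gives the robot as it stands. The module is installed in compiled form; this text tells all that it offers.
- The arm moves only by the tool carry_out, never from a script. Its argument "rows" is a list of rows, each an object of numbers: "tx", "ty", "tz": the shift along the tool's x, y, z in cm; "yaw": the turn about the tool's z in rad. In form: [{"tx": .., "ty": .., "tz": .., "yaw": ..}, ...]. A call has 1 to 12 rows; each row shifts and turns the pose as measured when the row begins, along the tool's axes as they then stand; what a row does not reach is not made up. A row lasts 1/10 s, in which the tool goes at most 50 mm and 8.59 degrees, less where a joint would pass 70% of its speed; a pose out of reach is approached as far as the arm can. A call is refused whole if a number of a shift passes 5 or a number of a turn 0.15, either way. A call with a gripper value outside its range is refused whole. "jaw" is the closure, from -1 (fully open) to 1 (shut), set as the call begins (left out, the last holds). The fingers move at their own pace and stop on an object; "squeeze" is the grip in N (left out, the last holds). Time passes only in rows, so rows that do not move let the fingers close. It gives the time, the measured TCP pose, the force and the opening at its end, in the units of the state.
- env.observe(): the state, without advancing time (a new reading comes with each control period).
- env.get_image(name): name is "scene" or "top"; returns the picture (384x512x3 uint8, red, green, blue); there is no depth.
- env.camera_params(name): a dict with "vertical_fov" (degrees; the focal length in pixels is half the picture's height over the tangent of half this angle, whatever the lens; pixels are square), "cx", "cy" (the principal point, pixels), "k1" (the pictures are not rectified: a ray, as slopes to the right and down, at radius r is drawn at 1 + k1 r^2 times it, then the intrinsics apply), "view" (4x4, takes a point from world to camera coordinates). Camera axes: x right, y up, looking along -z (the intrinsics and any distortion apply to the point x, -y, -z); pixel columns grow to the right and rows downward; lengths in m; the calibration is good to about 2 mm. A picture is of the moment at which its call begins. camera_params takes no time and is no camera call.
- env.close_job(): hands the job in, once; it reports no verdict.
The state is a dict: "time_s": time; "q": joint angles; "qvel": joint speeds; "joint_efforts": joint torques, N m; "position": TCP position; "tool_rot": TCP orientation; "ft_force": force on the tool from outside, world axes, zero at the start; "wrist_torque": the same for the moment, N m; "grip_width": finger opening in m.
Only numpy, scipy, OpenCV 4.12 (cv2) and the standard library are available. Lean on these libraries where they do the work, as an engineer would, in place of code of your own. Each camera call takes 0.05 s, during which the arm holds its last target. There are 200 camera calls.

## Working session

There is one attempt and no reset: what is moved stays moved. The work goes in short steps, Python scripts to look and compute and a tool call to move; the robot and the scene stay as the last step left them, time stands still between calls to the robot, and variables do not carry over. Pictures are saved under pics/ and viewed, about 8 in all and at most 12, crops included, and the job is handed in when it is done.

Besides the shell and the picture viewer there is one more tool, called after ">>>" in YAML: its name, and indented under it one key for each argument. carry_out: Moves the arm, as the interface text tells. Its arguments: {"type":"object","properties":{"rows":{"type":"array","items":{"type":"object","properties":{"tx":{"type":"number"},"ty":{"type":"number"},"tz":{"type":"number"},"yaw":{"type":"number"}}}},"jaw":{"type":"number"},"squeeze":{"type":"number"}},"required":["rows"]}

```bash
mkdir -p pics; ls
python3 - <<'E'
from rig import env
import cv2
for n in("scene","top"):
    cv2.imwrite(f"pics/{n}0.png",cv2.cvtColor(env.get_image(n),cv2.COLOR_RGB2BGR)); print(env.camera_params(n))
print(env.observe(), env.tcp_to_tips)
a=cv2.imread("pics/scene0.png")
E
```

```text
pics
{'vertical_fov': 52.94154527862793, 'cx': 255.93939366262853, 'cy': 192.4514542517068, 'k1': -0.1321871092785699, 'view': array([[-0.61666359,  0.78712121, -0.01289249,  0.31217377],
       [-0.58897186, -0.45043487,  0.67098478,  0.23596571],
       [ 0.52233913,  0.42136519,  0.74135903, -1.87801037],
       [ 0.        ,  0.        ,  0.        ,  1.        ]])}
{'vertical_fov': 56.834723720999165, 'cx': 259.7937472292716, 'cy': 192.10959092243417, 'k1': -0.01581141233527525, 'view': array([[ 3.40884957e-03, -9.99865296e-01, -1.60551816e-02,
         3.48355319e-02],
       [ 9.87840407e-01,  8.71435766e-04,  1.55468871e-01,
        -5.45998813e-01],
       [-1.55433938e-01, -1.63899272e-02,  9.87710312e-01,
        -1.46507065e+00],
       [ 0.00000000e+00,  0.00000000e+00,  0.00000000e+00,
         1.00000000e+00]])}
{'time_s': 0.1, 'q': array([ 5.73348172e+01,  2.18368267e+01,  7.43775136e+01, -1.19514574e-03,
        8.38590761e+01, -1.23376850e+01]), 'qvel': array([ 0.00799862, -0.10284598, -0.07234826,  0.02030702,  0.07670634,
       -0.09155443]), 'joint_efforts': array([ 4.28109284e-03, -4.49219406e+01, -2.31656796e+01, -1.65678671e-04,
        3.65580003e-03,  3.36505821e-05]), 'position': array([0.19095253, 0.51552952, 0.24179341]), 'tool_rot': array([[-9.37723017e-01,  3.47383203e-01, -6.74125873e-04],
       [ 3.47383765e-01,  9.37722417e-01, -1.08988971e-03],
       [ 2.53533564e-04, -1.25619505e-03, -9.99999179e-01]]), 'ft_force': array([0.55301534, 0.1621035 , 0.73252842]), 'wrist_torque': array([-0.0257466 ,  0.00051312, -0.01646957]), 'grip_width': 0.08525651957078303} 0.011
```

View pics/scene0.png

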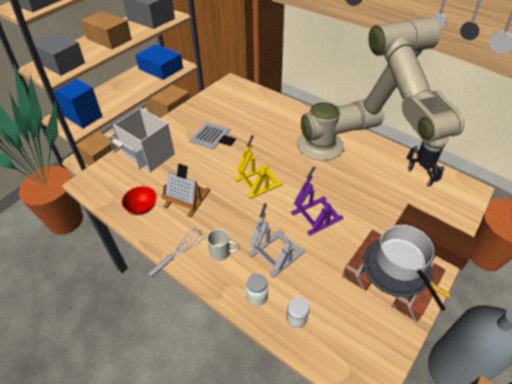

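View pics/top0.png

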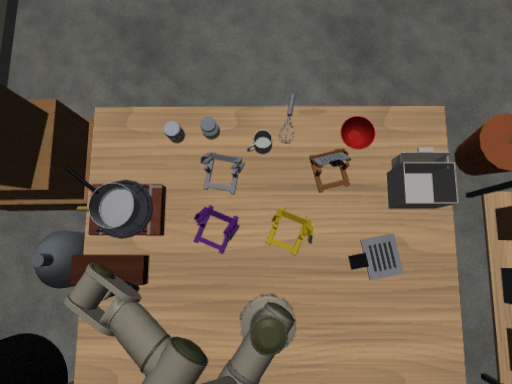

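The scene view shows the rest with the plate at about (183,190) and the steel stand at (275,245). The top view shows the rest at (330,170), the stand at (222,170) and the mug at (262,142). The yellow and purple stands and the flat large plate are decoys. Next I'll enlarge the rest and the stand.

```bash
cat > h.py <<'E'
import numpy as np, cv2
from rig import env
P={n:env.camera_params(n) for n in("scene","top")}
def K(n):
    p=P[n]; f=192/np.tan(np.radians(p["vertical_fov"]/2))
    return np.array([[f,0,p["cx"]],[0,f,p["cy"]],[0,0,1.]]), np.array([p["k1"],0,0,0.])
def proj(n,X):
    k,d=K(n); V=np.diag([1,-1,-1,1])@P[n]["view"]; V=V[:3]
    return cv2.projectPoints(np.atleast_2d(X).astype(float),cv2.Rodrigues(V[:,:3])[0],V[:,3],k,d)[0][:,0]
def ray(n,uv):
    k,d=K(n); V=np.diag([1,-1,-1,1])@P[n]["view"]
    q=cv2.undistortPoints(np.array([[uv]],float),k,d)[0,0]
    R=V[:3,:3]; D=R.T@np.array([q[0],q[1],1]); return -R.T@V[:3,3], D/np.linalg.norm(D)
def plane(n,uv,z):
    c,d=ray(n,uv); return c+d*(z-c[2])/d[2]
def tri(us,ut):
    (a,d),(b,e)=ray("scene",us),ray("top",ut)
    s=np.linalg.lstsq(np.c_[d,-e],b-a,rcond=None)[0]
    p,q=a+d*s[0],b+e*s[1]; return (p+q)/2, np.linalg.norm(p-q)
E
cat > crop.py <<'E'
import cv2,sys
# name x y w h scale ...
import numpy as np
def crop(im,x,y,s=80,t=60,k=5):
    c=cv2.resize(im[y:y+t,x:x+s],None,fx=k,fy=k,interpolation=cv2.INTER_CUBIC)
    for i in range(0,s,10): cv2.putText(c,str(x+i),(i*k,8),0,.3,(0,0,255),1); cv2.line(c,(i*k,9),(i*k,13),(0,0,255),1)
    for j in range(10,t,10): cv2.putText(c,str(y+j),(0,j*k+3),0,.3,(0,0,255),1)
    return c
E
python3 - <<'E'
import cv2,numpy as np
from crop import crop
s=cv2.imread("pics/scene0.png");t=cv2.imread("pics/top0.png")
cv2.imwrite("pics/c0.png",np.vstack([np.hstack([crop(s,145,158),crop(t,290,138)]),np.hstack([crop(s,235,208,100,75,4),crop(t,182,143)])]))
E
```

```text
(no output)
```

View pics/c0.png

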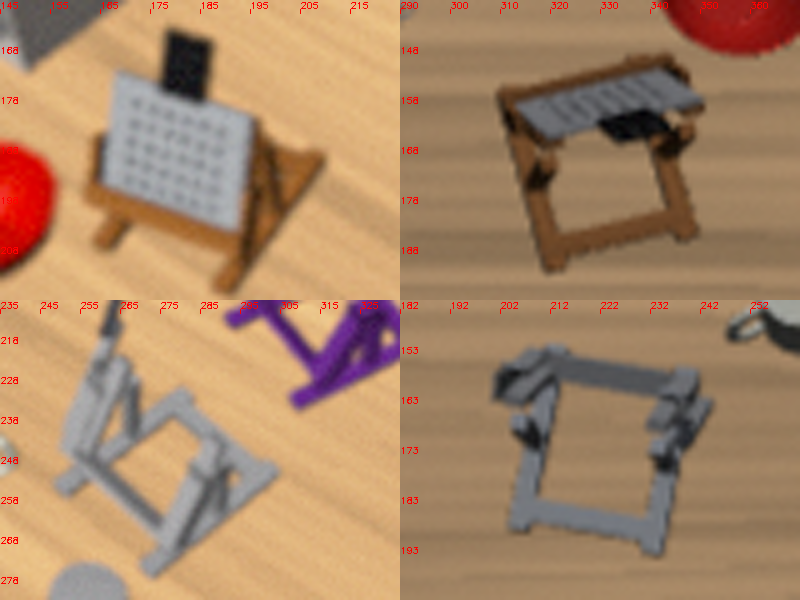

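Run:
```python
from h import *
from scipy.optimize import least_squares
for nm,a,b in [("+y corner",(196.6,182),(318,165.6)),("-y corner",(168.6,172.4),(350.6,159)),("tab+y",(187.6,166.4),(332.4,166.2)),("tab-y",(178.6,164),(343.6,164.4)),
 ("keeper tip?",(264,208),(0,0))][:4]: print(nm,tri(a,b))
s,c=np.sin(np.radians(28)),np.cos(np.radians(28))
u=np.array([-s,0,c]);n=np.array([c,0,s])
def pt(x,y,z): return np.array([.05,0,.045])+n*(x+2.5)/1e3+np.array([0,y,0])/1e3+u*z/1e3
M=[pt(2.5,65,110),pt(2.5,-65,110),pt(5,22,160),pt(5,-22,160)]
S=[(196.6,182),(168.6,172.4),(187.6,166.4),(178.6,164)]
T=[(318,165.6),(350.6,159),None,None]
def W(p,X): 
    a=p[2];R=np.array([[np.cos(a),-np.sin(a),0],[np.sin(a),np.cos(a),0],[0,0,1]]); return np.array(X)@R.T+[p[0],p[1],0]
def res(p):
    return np.r_[(proj("scene",W(p,M))-S).ravel(),(proj("top",W(p,M[:2]))-T[:2]).ravel()]
r=least_squares(res,[.6,-.25,0]);print(r.x,np.degrees(r.x[2]),r.fun.round(2))
print("base corner near L/R at z=.02",plane("top",(319.6,191.6),.0),plane("top",(349.4,185),.0))
print("stand near corners",plane("top",(204,189),0),plane("top",(233,194),0))
```

```text
+y corner (array([ 0.63749778, -0.19713711,  0.13806665]), np.float64(0.004690742127208797))
-y corner (array([ 0.6659043 , -0.33005368,  0.13445844]), np.float64(0.0037397337302401464))
tab+y (array([ 0.62542767, -0.2475034 ,  0.18488988]), np.float64(0.0005316950637794234))
tab-y (array([ 0.63378335, -0.29214768,  0.17885657]), np.float64(0.001288623146315509))
[ 0.65039603 -0.26050606  0.21852892] 12.520784615864795 [-0.93 -0.93 -0.   -0.97  0.17 -0.13 -0.12 -0.92 -0.42 -0.38 -1.47 -0.63]
base corner near L/R at z=.02 [ 0.55516854 -0.22427364  0.        ] [ 5.84505160e-01 -3.55059744e-01  2.22044605e-16]
stand near corners [0.5662953  0.28182924 0.        ] [0.54421207 0.15392651 0.        ]
```

Run:
```python
from h import *
for nm,uv in [("far+y",(272.5,276)),("far-y",(251.2,255.5)),("near+y",(302.5,251)),("near-y",(280,231.7))]: print(nm,plane("scene",uv,0),plane("scene",uv,.014))
# rest same for calibration: scene feet
for nm,uv in [("rest far+y",(145+225/5,158+290/5)),("rest far-y",(145+105/5,158+248/5)),("rest near+y",(145+323/5,158+155/5))]: print(nm,plane("scene",uv,0))
# cradle guess, marks for check
def cr(o,yaw,X):
    a=np.radians(yaw);s,c=np.sin(np.radians(28)),np.cos(np.radians(28))
    Rz=np.array([[np.cos(a),-np.sin(a),0],[np.sin(a),np.cos(a),0],[0,0,1]])
    R=Rz@np.array([[c,0,-s],[0,1,0],[s,0,c]]); return np.array(X)/1e3@R.T+o
a=np.radians(-9.8); near=np.array([.5553,.2179]); o=np.r_[near+np.array([np.cos(a),np.sin(a)])*.1346,.045]; print("o",o)
X=[(0,-68.5,0),(0,68.5,0),(10,-56,70),(10,56,70),(0,-68.5,105),(0,68.5,105),(4,-84,121),(4,-84,173),(-2,-91,130),(-2,-77,130)]
s=cv2.imread("pics/scene0.png");t=cv2.imread("pics/top0.png")
from crop import crop
def big(im,n,x,y):
    c=cv2.resize(im[y:y+75,x:x+50],None,fx=8,fy=8,interpolation=cv2.INTER_CUBIC)
    for i,p in enumerate(proj(n,cr(o,-9.8,X))):
        q=tuple(((p-[x,y]+.5)*8).astype(int)); cv2.circle(c,q,2,(0,0,255),-1); cv2.putText(c,str(i),q,0,.4,(0,255,0),1)
    return c
cv2.imwrite("pics/c1.png",np.hstack([big(s,"scene",248,203),big(t,"top",199,135)]))
```

```text
far+y [0.72633184 0.24898463 0.        ] [0.73296004 0.25354108 0.014     ]
far-y [0.70446781 0.13251763 0.        ] [0.71134326 0.13839118 0.014     ]
near+y [5.69506685e-01 2.75378834e-01 2.22044605e-16] [0.57790838 0.2796368  0.014     ]
near-y [0.54755587 0.15368042 0.        ] [0.5562058  0.15931464 0.014     ]
rest far+y [ 0.70910342 -0.18727533  0.        ]
rest far-y [ 0.73933447 -0.30062961  0.        ]
rest near+y [ 0.54756467 -0.22570463  0.        ]
o [0.6879359 0.1949898 0.045    ]
```

View pics/c1.png

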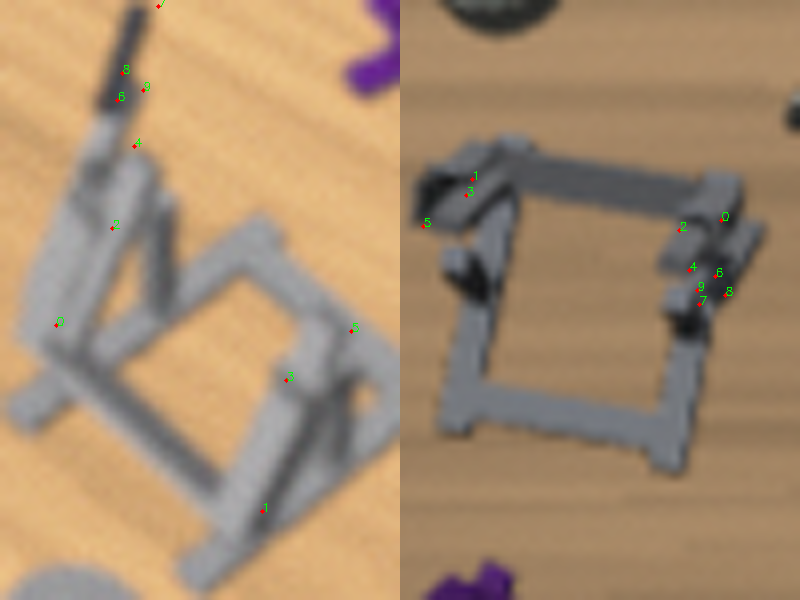

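>>> carry_out:
  rows:
    - {"tx": -4.5,"ty": -1,"tz": -2,"yaw": -0.15}
    - {"tx": -4.5,"ty": -1,"tz": -2,"yaw": -0.15}

```text
time_s: 0.3
position: [0.2646, 0.474, 0.2775]
tool_rot: [[-0.998, 0.064, -0.006], [0.064, 0.998, -0.006], [0.005, -0.006, -1.0]]
ft_force: [0.1, 0.5, -0.4]
grip_width: 0.0854
```

The view shows the stand's lips, wall tops and keeper. The keeper's tip is at about (265.5,204) and its pin near (261,216), so it leans slightly. The projected guess is about 1.5 px off, which puts the cradle origin near (0.693,0.194) with yaw about −10°. Next is a row-planning helper for working out the moves.

```bash
cat >> h.py <<'E'
from scipy.spatial.transform import Rotation as Ro
import json
def frame(yaw,tilt=28):  # columns = slope frame x,y,z in world
    return Ro.from_euler('z',yaw,degrees=True).as_matrix()@Ro.from_euler('y',-tilt,degrees=True).as_matrix()
def plan(p,yaw=0,step=4.5,dyaw=.15,nmin=1):
    "rows from the present pose to TCP p, with total turn yaw (rad) about tool z"
    o=env.observe(); R=o["tool_rot"]; d=np.array(p)-o["position"]
    n=max(nmin,int(np.ceil(max(np.linalg.norm(d)*100/step,abs(yaw)/dyaw-1e-6)))); rows=[]
    for i in range(n):
        L=R.T@d*100/n; rows.append([*L.round(2),round(yaw/n,3)]); R=R@Ro.from_rotvec([0,0,yaw/n]).as_matrix()
    print(n,"rows");[print(json.dumps(dict(zip(("tx","ty","tz","yaw"),r)))) for r in rows]
def st():
    o=env.observe(); R=o["tool_rot"]
    print("t",o["time_s"],"p",o["position"].round(4),"q",o["q"].round(1),"F",o["ft_force"].round(1),"w",round(o["grip_width"],4))
    print("tool z tilt %.2f heading %.2f; y heading %.2f"%(np.degrees(np.arccos(-R[2,2])),np.degrees(np.arctan2(R[1,2],R[0,2])),np.degrees(np.arctan2(R[1,1],R[0,1]))))
E
python3 - <<'E'
from h import *
st(); plan([.60,.25,.45],-1.8)
E
```

```text
t 0.3 p [0.2646 0.474  0.2775] q [ 48.3  20.   71.3   0.   89.2 -38. ] F [ 0.1  0.5 -0.4] w 0.0854
tool z tilt 0.46 heading -134.21; y heading 86.35
12 rows
{"tx": -2.9, "ty": -1.69, "tz": -1.44, "yaw": -0.15}
{"tx": -2.62, "ty": -2.11, "tz": -1.44, "yaw": -0.15}
{"tx": -2.27, "ty": -2.47, "tz": -1.44, "yaw": -0.15}
{"tx": -1.88, "ty": -2.79, "tz": -1.44, "yaw": -0.15}
{"tx": -1.44, "ty": -3.04, "tz": -1.44, "yaw": -0.15}
{"tx": -0.97, "ty": -3.22, "tz": -1.44, "yaw": -0.15}
{"tx": -0.48, "ty": -3.33, "tz": -1.44, "yaw": -0.15}
{"tx": 0.03, "ty": -3.36, "tz": -1.44, "yaw": -0.15}
{"tx": 0.53, "ty": -3.32, "tz": -1.44, "yaw": -0.15}
{"tx": 1.02, "ty": -3.2, "tz": -1.44, "yaw": -0.15}
{"tx": 1.48, "ty": -3.01, "tz": -1.44, "yaw": -0.15}
{"tx": 1.92, "ty": -2.76, "tz": -1.44, "yaw": -0.15}
```

Run:
```python
from h import *
plan([.60,.25,.45],1.8)
```

```text
12 rows
{"tx": -2.9, "ty": -1.69, "tz": -1.44, "yaw": 0.15}
{"tx": -3.12, "ty": -1.24, "tz": -1.44, "yaw": 0.15}
{"tx": -3.27, "ty": -0.76, "tz": -1.44, "yaw": 0.15}
{"tx": -3.35, "ty": -0.26, "tz": -1.44, "yaw": 0.15}
{"tx": -3.35, "ty": 0.24, "tz": -1.44, "yaw": 0.15}
{"tx": -3.28, "ty": 0.74, "tz": -1.44, "yaw": 0.15}
{"tx": -3.13, "ty": 1.22, "tz": -1.44, "yaw": 0.15}
{"tx": -2.91, "ty": 1.67, "tz": -1.44, "yaw": 0.15}
{"tx": -2.63, "ty": 2.09, "tz": -1.44, "yaw": 0.15}
{"tx": -2.29, "ty": 2.46, "tz": -1.44, "yaw": 0.15}
{"tx": -1.89, "ty": 2.77, "tz": -1.44, "yaw": 0.15}
{"tx": -1.46, "ty": 3.03, "tz": -1.44, "yaw": 0.15}
```

>>> carry_out:
  rows:
    - {"tx": -2.9,"ty": -1.7,"tz": -1.4,"yaw": 0.15}
    - {"tx": -3.1,"ty": -1.2,"tz": -1.4,"yaw": 0.15}
    - {"tx": -3.3,"ty": -0.8,"tz": -1.4,"yaw": 0.15}
    - {"tx": -3.4,"ty": -0.3,"tz": -1.4,"yaw": 0.15}
    - {"tx": -3.4,"ty": 0.2,"tz": -1.4,"yaw": 0.15}
    - {"tx": -3.3,"ty": 0.7,"tz": -1.4,"yaw": 0.15}
    - {"tx": -3.1,"ty": 1.2,"tz": -1.4,"yaw": 0.15}
    - {"tx": -2.9,"ty": 1.7,"tz": -1.4,"yaw": 0.15}
    - {"tx": -2.6,"ty": 2.1,"tz": -1.4,"yaw": 0.15}
    - {"tx": -2.3,"ty": 2.5,"tz": -1.4,"yaw": 0.15}
    - {"tx": -1.9,"ty": 2.8,"tz": -1.4,"yaw": 0.15}
    - {"tx": -1.5,"ty": 3.0,"tz": -1.4,"yaw": 0.15}

```text
time_s: 1.5
position: [0.6137, 0.2379, 0.4476]
tool_rot: [[0.286, 0.958, -0.013], [0.958, -0.286, -0.009], [-0.013, -0.01, -1.0]]
ft_force: [-0.1, 0.8, 0.1]
grip_width: 0.0853
```

>>> carry_out:
  rows:
    - {"yaw": 0.15}
    - {"yaw": 0.15}
    - {"yaw": 0.15}
    - {"yaw": 0.15}
    - {"yaw": 0.15}
    - {"yaw": 0.15}
    - {"yaw": 0.15}
    - {"yaw": 0.15}
    - {"yaw": 0.15}
    - {"yaw": 0.15}
    - {"yaw": 0.15}
    - {"yaw": 0.15}

```text
validation failed for argument at $.ro...
```

Run:
```python
from h import *
st(); print(env.observe()["tool_rot"].round(3))
```

```text
t 1.5 p [0.6137 0.2379 0.4476] q [ 11.   34.9  19.   -0.5 127.   27.4] F [-0.1  0.8  0.1] w 0.0853
tool z tilt 0.92 heading -145.53; y heading -16.62
[[ 0.286  0.958 -0.013]
 [ 0.958 -0.286 -0.009]
 [-0.013 -0.01  -1.   ]]
```

>>> carry_out:
  rows:
    - {"tx": 2.3,"ty": 4.2,"tz": 0,"yaw": 0}
    - {"tx": 2.3,"ty": 4.2,"tz": 0,"yaw": 0}
    - {"tx": 2.3,"ty": 4.2,"tz": 0,"yaw": 0}

```text
time_s: 1.8
position: [0.6891, 0.2387, 0.3879]
tool_rot: [[0.295, 0.955, 0.019], [0.955, -0.295, 0.005], [0.01, 0.017, -1.0]]
ft_force: [0.2, 0.4, 1.0]
grip_width: 0.0854
```

Run:
```python
from h import *
st(); print(env.observe()["tool_rot"].round(3))
```

```text
t 1.8 p [0.6891 0.2387 0.3879] q [9.80e+00 4.31e+01 1.28e+01 1.00e-01 1.23e+02 2.70e+01] F [0.2 0.4 1. ] w 0.0854
tool z tilt 1.14 heading 13.23; y heading -17.19
[[ 0.295  0.955  0.019]
 [ 0.955 -0.295  0.005]
 [ 0.01   0.017 -1.   ]]
```

>>> carry_out:
  rows:
    - {"tx": 1.8,"ty": 3.4,"tz": -3.0,"yaw": 0}
    - {"tx": 1.8,"ty": 3.4,"tz": -3.0,"yaw": 0}
    - {"tx": 1.8,"ty": 3.4,"tz": -3.0,"yaw": 0}
    - {"tx": 1.8,"ty": 3.4,"tz": -3.0,"yaw": 0}

```text
time_s: 2.2
position: [0.7026, 0.2209, 0.4129]
tool_rot: [[0.292, 0.95, 0.111], [0.954, -0.297, 0.035], [0.067, 0.096, -0.993]]
ft_force: [1.1, 0.3, 0.4]
grip_width: 0.0855
```

Run:
```python
from h import *
st(); print(env.observe()["tool_rot"].round(3))
```

```text
t 2.2 p [0.7026 0.2209 0.4129] q [  7.9  41.2  12.7   1.3 119.5  25.8] F [1.1 0.3 0.4] w 0.0855
tool z tilt 6.69 heading 17.72; y heading -17.37
[[ 0.292  0.95   0.111]
 [ 0.954 -0.297  0.035]
 [ 0.067  0.096 -0.993]]
```

>>> carry_out:
  rows:
    - {"tx": 1.9,"ty": 3.9,"tz": -2.4,"yaw": 0}
    - {"tx": 1.9,"ty": 3.9,"tz": -2.4,"yaw": 0}
    - {"tx": 1.9,"ty": 3.9,"tz": -2.4,"yaw": 0}
    - {"tx": 1.9,"ty": 3.9,"tz": -2.3,"yaw": 0}
    - {"tx": 1.9,"ty": 3.9,"tz": -2.2,"yaw": 0}
    - {"tx": 1.9,"ty": 4.0,"tz": -2.1,"yaw": 0}
    - {"tx": 1.9,"ty": 4.0,"tz": -2.0,"yaw": 0}

```text
time_s: 2.9
position: [0.74, 0.1895, 0.452]
tool_rot: [[0.268, 0.914, 0.304], [0.947, -0.307, 0.088], [0.174, 0.265, -0.948]]
ft_force: [0.0, 0.1, -0.5]
grip_width: 0.0855
```

Run:
```python
from h import *
st(); print(env.observe()["tool_rot"].round(3))
```

```text
t 2.9 p [0.74   0.1895 0.452 ] q [  4.3  38.8  12.7   4.  110.3  23.5] F [ 0.   0.1 -0.5] w 0.0855
tool z tilt 18.48 heading 16.17; y heading -18.59
[[ 0.268  0.914  0.304]
 [ 0.947 -0.307  0.088]
 [ 0.174  0.265 -0.948]]
```

>>> carry_out:
  rows:
    - {"tx": 1.7,"ty": 4.4,"tz": -0.9,"yaw": 0}
    - {"tx": 1.7,"ty": 4.4,"tz": -0.8,"yaw": 0}
    - {"tx": 1.7,"ty": 4.5,"tz": -0.7,"yaw": 0}
    - {"tx": 1.7,"ty": 4.5,"tz": -0.6,"yaw": 0}
    - {"tx": 1.7,"ty": 4.5,"tz": -0.5,"yaw": 0}

```text
time_s: 3.4
position: [0.795, 0.1611, 0.4473]
tool_rot: [[0.241, 0.868, 0.435], [0.94, -0.32, 0.117], [0.241, 0.381, -0.893]]
ft_force: [-0.4, -0.4, -0.7]
grip_width: 0.0855
```

Run:
```python
from h import *
st(); R=env.observe()["tool_rot"];print(R.round(3)); print(frame(12.5).round(3), (-frame(12.5)[:,2]-R[:,2]).round(3))
```

```text
t 3.4 p [0.795  0.1611 0.4473] q [  1.2  40.4  12.7   6.3 100.7  21.1] F [-0.4 -0.4 -0.7] w 0.0855
tool z tilt 26.78 heading 15.10; y heading -20.24
[[ 0.241  0.868  0.435]
 [ 0.94  -0.32   0.117]
 [ 0.241  0.381 -0.893]]
[[ 0.862 -0.216 -0.458]
 [ 0.191  0.976 -0.102]
 [ 0.469  0.     0.883]] [ 0.023 -0.016  0.01 ]
```

```bash
cat >> h.py <<'E'
def rest_pl(c=(.6495,-.2625),yaw=12.5):
    F=frame(yaw); o=np.r_[c,0]+Ro.from_euler('z',yaw,degrees=True).apply([.05,0,.045])+F[:,0]*.0025
    return o,F
def yawto(ydir):
    R=env.observe()["tool_rot"]; v=R.T@ydir; return -np.arctan2(v[0],v[1])
E
python3 - <<'E'
from h import *
o,F=rest_pl(); p=o+F[:,2]*.127; y=yawto(-F[:,0]); print("grasp",p,"yaw",y)
plan(o+F[:,2]*.207,y)
E
```

```text
grasp [ 0.64226026 -0.26410501  0.15830802] yaw 2.617382246620993
18 rows
{"tx": -2.81, "ty": -0.6, "tz": 0.34, "yaw": 0.145}
{"tx": -2.87, "ty": -0.19, "tz": 0.34, "yaw": 0.145}
{"tx": -2.86, "ty": 0.23, "tz": 0.34, "yaw": 0.145}
{"tx": -2.8, "ty": 0.64, "tz": 0.34, "yaw": 0.145}
{"tx": -2.68, "ty": 1.04, "tz": 0.34, "yaw": 0.145}
{"tx": -2.5, "ty": 1.42, "tz": 0.34, "yaw": 0.145}
{"tx": -2.27, "ty": 1.76, "tz": 0.34, "yaw": 0.145}
{"tx": -1.99, "ty": 2.07, "tz": 0.34, "yaw": 0.145}
{"tx": -1.67, "ty": 2.34, "tz": 0.34, "yaw": 0.145}
{"tx": -1.31, "ty": 2.56, "tz": 0.34, "yaw": 0.145}
{"tx": -0.93, "ty": 2.72, "tz": 0.34, "yaw": 0.145}
{"tx": -0.52, "ty": 2.83, "tz": 0.34, "yaw": 0.145}
{"tx": -0.11, "ty": 2.87, "tz": 0.34, "yaw": 0.145}
{"tx": 0.31, "ty": 2.86, "tz": 0.34, "yaw": 0.145}
{"tx": 0.72, "ty": 2.78, "tz": 0.34, "yaw": 0.145}
{"tx": 1.11, "ty": 2.65, "tz": 0.34, "yaw": 0.145}
{"tx": 1.49, "ty": 2.46, "tz": 0.34, "yaw": 0.145}
{"tx": 1.83, "ty": 2.22, "tz": 0.34, "yaw": 0.145}
```

>>> carry_out:
  rows:
    - {"tx": -2.8,"ty": -0.6,"tz": 0.3,"yaw": 0.145}
    - {"tx": -2.9,"ty": -0.2,"tz": 0.3,"yaw": 0.145}
    - {"tx": -2.9,"ty": 0.2,"tz": 0.3,"yaw": 0.145}
    - {"tx": -2.8,"ty": 0.6,"tz": 0.3,"yaw": 0.145}
    - {"tx": -2.7,"ty": 1.0,"tz": 0.3,"yaw": 0.145}
    - {"tx": -2.5,"ty": 1.4,"tz": 0.3,"yaw": 0.145}
    - {"tx": -2.3,"ty": 1.8,"tz": 0.3,"yaw": 0.145}
    - {"tx": -2.0,"ty": 2.1,"tz": 0.3,"yaw": 0.145}
    - {"tx": -1.7,"ty": 2.3,"tz": 0.3,"yaw": 0.145}
    - {"tx": -1.3,"ty": 2.6,"tz": 0.3,"yaw": 0.145}
  jaw: -0.2

```text
time_s: 4.4
position: [0.6811, -0.0864, 0.3223]
tool_rot: [[0.877, -0.174, 0.447], [-0.251, -0.961, 0.118], [0.409, -0.215, -0.887]]
ft_force: [0.6, -0.6, -0.1]
grip_width: 0.0511
```

Run:
```python
from h import *
st()
o,F=rest_pl(); y=yawto(-F[:,0]); print("tool z err",(-F[:,2]-env.observe()["tool_rot"][:,2]).round(3))
plan(o+F[:,2]*.207,y)
```

```text
t 4.4 p [ 0.6811 -0.0864  0.3223] q [-23.1  23.5  63.1  17.4  71.8  77.7] F [ 0.6 -0.6 -0.1] w 0.0511
tool z tilt 27.55 heading 14.74; y heading -100.27
tool z err [ 0.011 -0.016  0.004]
8 rows
{"tx": -0.72, "ty": 2.65, "tz": 0.34, "yaw": 0.14}
{"tx": -0.35, "ty": 2.72, "tz": 0.34, "yaw": 0.14}
{"tx": 0.04, "ty": 2.74, "tz": 0.34, "yaw": 0.14}
{"tx": 0.42, "ty": 2.71, "tz": 0.34, "yaw": 0.14}
{"tx": 0.8, "ty": 2.63, "tz": 0.34, "yaw": 0.14}
{"tx": 1.15, "ty": 2.49, "tz": 0.34, "yaw": 0.14}
{"tx": 1.49, "ty": 2.3, "tz": 0.34, "yaw": 0.14}
{"tx": 1.8, "ty": 2.07, "tz": 0.34, "yaw": 0.14}
```

>>> carry_out:
  rows:
    - {"tx": -0.7,"ty": 2.7,"tz": 0.3,"yaw": 0.14}
    - {"tx": -0.4,"ty": 2.7,"tz": 0.3,"yaw": 0.14}
    - {"tx": 0.0,"ty": 2.7,"tz": 0.3,"yaw": 0.14}
    - {"tx": 0.4,"ty": 2.7,"tz": 0.3,"yaw": 0.14}
    - {"tx": 0.8,"ty": 2.6,"tz": 0.3,"yaw": 0.14}
    - {"tx": 1.2,"ty": 2.5,"tz": 0.3,"yaw": 0.14}
    - {"tx": 1.5,"ty": 2.3,"tz": 0.3,"yaw": 0.14}
    - {"tx": 1.8,"ty": 2.1,"tz": 0.3,"yaw": 0.14}
    - {"tx": 0,"ty": 0,"tz": 0,"yaw": 0}

```text
time_s: 5.3
position: [0.5954, -0.2828, 0.2267]
tool_rot: [[0.172, -0.873, 0.455], [-0.984, -0.137, 0.11], [-0.034, -0.467, -0.883]]
ft_force: [-0.4, 0.2, 0.5]
grip_width: 0.0512
```

Run:
```python
from h import *
st()
o,F=rest_pl(); y=yawto(-F[:,0]); print("tool z err",(-F[:,2]-env.observe()["tool_rot"][:,2]).round(3),env.observe()["tool_rot"].round(3))
plan(o+F[:,2]*.207,y)
plan(o+F[:,2]*.127,y)
from crop import crop
for n in("scene","top"): cv2.imwrite(f"pics/{n}2.png",cv2.cvtColor(env.get_image(n),cv2.COLOR_RGB2BGR))
s=cv2.imread("pics/scene2.png");t=cv2.imread("pics/top2.png")
cv2.imwrite("pics/c2.png",np.hstack([crop(s,145,130,80,110,5),crop(t,290,120,80,110,5)]))
# tool points projected
R=env.observe()["tool_rot"];p=env.observe()["position"]
print("scene tcp,tips",proj("scene",[p,p+R[:,2]*.09]),"top",proj("top",[p,p+R[:,2]*.09]))
```

```text
t 5.3 p [ 0.5954 -0.2828  0.2267] q [-44.5  26.2  74.7  25.9  65.7 118.1] F [-0.4  0.2  0.5] w 0.0512
tool z tilt 27.93 heading 13.57; y heading -171.10
tool z err [ 0.003 -0.008  0.001] [[ 0.172 -0.873  0.455]
 [-0.984 -0.137  0.11 ]
 [-0.034 -0.467 -0.883]]
1 rows
{"tx": -0.88, "ty": -1.14, "tz": 0.38, "yaw": -0.056}
2 rows
{"tx": -0.4, "ty": -0.58, "tz": 4.19, "yaw": -0.028}
{"tx": -0.39, "ty": -0.59, "tz": 4.19, "yaw": -0.028}
scene tcp,tips [[185.19851275 150.89953768]
 [182.56450756 172.06824583]] top [[343.59962015 171.07581647]
 [336.42906405 165.24131633]]
```

View pics/c2.png

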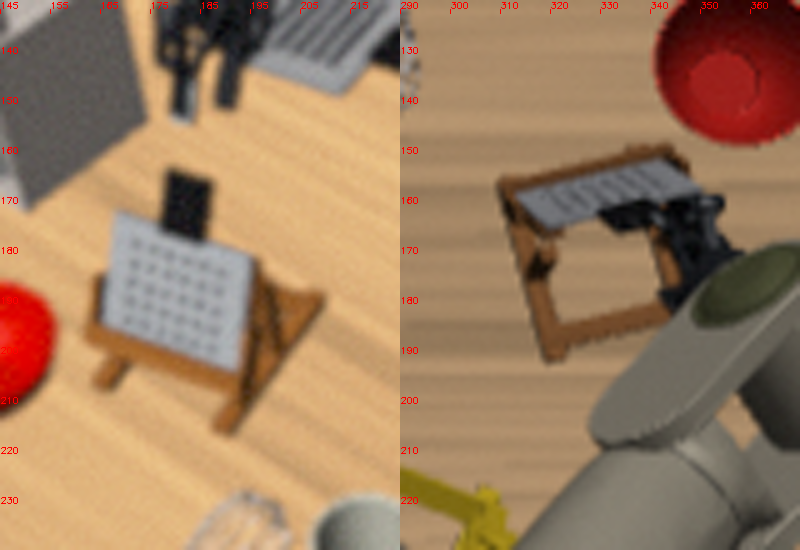

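The fingers hang in line with the tab: tips at about (186,152) in the scene view, tab at (183,171). I'll correct sideways, then descend along the slope.

>>> carry_out:
  rows:
    - {"tx": -0.9,"ty": -1.1,"tz": 0.4,"yaw": -0.056}
    - {"tx": 0,"ty": 0,"tz": 2,"yaw": 0}
    - {"tx": 0,"ty": 0,"tz": 2,"yaw": 0}
    - {"tx": 0,"ty": 0,"tz": 1.5,"yaw": 0}
    - {"tx": 0,"ty": 0,"tz": 0,"yaw": 0}

```text
time_s: 5.9
position: [0.6381, -0.2563, 0.1857]
tool_rot: [[0.25, -0.85, 0.463], [-0.968, -0.226, 0.109], [0.012, -0.476, -0.88]]
ft_force: [-0.3, -0.0, -0.1]
grip_width: 0.0514
```

Run:
```python
from h import *
st()
o,F=rest_pl(); y=yawto(-F[:,0]); print(F.T@(env.observe()["position"]-o))
plan(o+F[:,2]*.127,y)
```

```text
t 5.9 p [ 0.6381 -0.2563  0.1857] q [-39.8  30.4  74.7  26.1  59.6 115.2] F [-0.3 -0.  -0.1] w 0.0514
tool z tilt 28.41 heading 13.24; y heading -165.15
[0.01077224 0.008532   0.15227131]
1 rows
{"tx": 0.83, "ty": 1.13, "tz": 2.51, "yaw": 0.036}
```

>>> carry_out:
  rows:
    - {"tx": 0.8,"ty": 1.1,"tz": 0,"yaw": 0.03}
    - {"tx": 0,"ty": 0,"tz": 0,"yaw": 0}
    - {"tx": 0,"ty": 0,"tz": 0,"yaw": 0}

```text
time_s: 6.2
position: [0.6309, -0.2665, 0.1822]
tool_rot: [[0.226, -0.856, 0.465], [-0.974, -0.198, 0.108], [-0.001, -0.477, -0.879]]
ft_force: [-0.4, -0.9, 1.0]
grip_width: 0.0515
```

Run:
```python
from h import *
st()
o,F=rest_pl(); y=yawto(-F[:,0]); print(F.T@(env.observe()["position"]-o))
plan(o+F[:,2]*.127,y)
```

```text
t 6.2 p [ 0.6309 -0.2665  0.1822] q [-41.   30.5  75.3  26.7  59.5 115.2] F [-0.4 -0.9  1. ] w 0.0515
tool z tilt 28.51 heading 13.10; y heading -166.98
[9.50745763e-04 8.79756308e-05 1.53529589e-01]
1 rows
{"tx": 0.02, "ty": 0.12, "tz": 2.65, "yaw": 0.008}
```

Aligned now. I'll descend 2.6 cm, then close gently.

>>> carry_out:
  rows:
    - {"tx": 0,"ty": 0.1,"tz": 1.3,"yaw": 0}
    - {"tx": 0,"ty": 0,"tz": 1.2,"yaw": 0}
    - {"tx": 0,"ty": 0,"tz": 0,"yaw": 0}
    - {"tx": 0,"ty": 0,"tz": 0,"yaw": 0}

```text
time_s: 6.6
position: [0.6424, -0.2645, 0.1584]
tool_rot: [[0.225, -0.856, 0.466], [-0.974, -0.198, 0.107], [0.0, -0.478, -0.878]]
ft_force: [-1.3, 0.3, -0.9]
grip_width: 0.0512
```

Run:
```python
from h import *
st()
o,F=rest_pl(); print(F.T@(env.observe()["position"]-o))
```

```text
t 6.6 p [ 0.6424 -0.2645  0.1584] q [-40.1  32.7  75.5  27.1  56.8 114.8] F [-1.3  0.3 -0.9] w 0.0512
tool z tilt 28.54 heading 12.94; y heading -166.99
[ 6.83029027e-05 -4.55896425e-04  1.27096792e-01]
```

>>> carry_out:
  rows:
    - {"tx": 0,"ty": 0,"tz": 0,"yaw": 0}
    - {"tx": 0,"ty": 0,"tz": 0,"yaw": 0}
    - {"tx": 0,"ty": 0,"tz": 0,"yaw": 0}
    - {"tx": 0,"ty": 0,"tz": 0,"yaw": 0}
    - {"tx": 0,"ty": 0,"tz": 0,"yaw": 0}
    - {"tx": 0,"ty": 0,"tz": 0,"yaw": 0}
  jaw: 1
  squeeze: 60

```text
time_s: 7.2
position: [0.6438, -0.2642, 0.1598]
tool_rot: [[0.226, -0.854, 0.469], [-0.974, -0.199, 0.106], [0.002, -0.481, -0.877]]
ft_force: [1.4, 0.1, -2.0]
grip_width: 0.0095
```

Run:
```python
from h import *
st()
o,F=rest_pl(); print(F.T@(env.observe()["position"]-o))
```

```text
t 7.2 p [ 0.6438 -0.2642  0.1598] q [-40.   32.6  75.4  27.3  56.8 114.8] F [ 1.4  0.1 -2. ] w 0.0095
tool z tilt 28.75 heading 12.78; y heading -166.88
[ 0.00202349 -0.00046796  0.12758685]
```

>>> carry_out:
  rows:
    - {"tx": 0,"ty": 0,"tz": -1.0,"yaw": 0}
    - {"tx": 0,"ty": 0,"tz": -2,"yaw": 0}
    - {"tx": 0,"ty": 0,"tz": -2.5,"yaw": 0}
    - {"tx": 0,"ty": 0,"tz": -3,"yaw": 0}
    - {"tx": 0,"ty": 0,"tz": -3,"yaw": 0}
    - {"tx": 0,"ty": 0,"tz": -3,"yaw": 0}
    - {"tx": 0,"ty": 0,"tz": -3,"yaw": 0}
    - {"tx": 0,"ty": 0,"tz": 0,"yaw": 0}

```text
time_s: 8.0
position: [0.5581, -0.2816, 0.316]
tool_rot: [[0.228, -0.856, 0.464], [-0.974, -0.198, 0.113], [-0.005, -0.478, -0.879]]
ft_force: [0.4, -0.2, -3.7]
grip_width: 0.0091
```

Run:
```python
from h import *
st(); print(env.observe()["tool_rot"].round(3))
im=cv2.cvtColor(env.get_image("scene"),cv2.COLOR_RGB2BGR);tm=cv2.cvtColor(env.get_image("top"),cv2.COLOR_RGB2BGR)
from crop import crop
cv2.imwrite("pics/c3.png",np.hstack([crop(im,140,100,80,110,5),crop(tm,290,120,80,110,5)]))
R=env.observe()["tool_rot"]; 
d=-frame(-9.8)[:,2]-R[:,2]; print("dz needed",d.round(3),np.degrees(np.arctan2(d[1],d[0])),np.degrees(np.linalg.norm(d)))
```

```text
t 8.0 p [ 0.5581 -0.2816  0.316 ] q [-47.4  19.3  70.9  25.5  76.5 116.3] F [ 0.4 -0.2 -3.7] w 0.0091
tool z tilt 28.53 heading 13.70; y heading -166.98
[[ 0.228 -0.856  0.464]
 [-0.974 -0.198  0.113]
 [-0.005 -0.478 -0.879]]
dz needed [ 0.003 -0.198 -0.003] -89.21590128952106 11.346169894820424
```

View pics/c3.png

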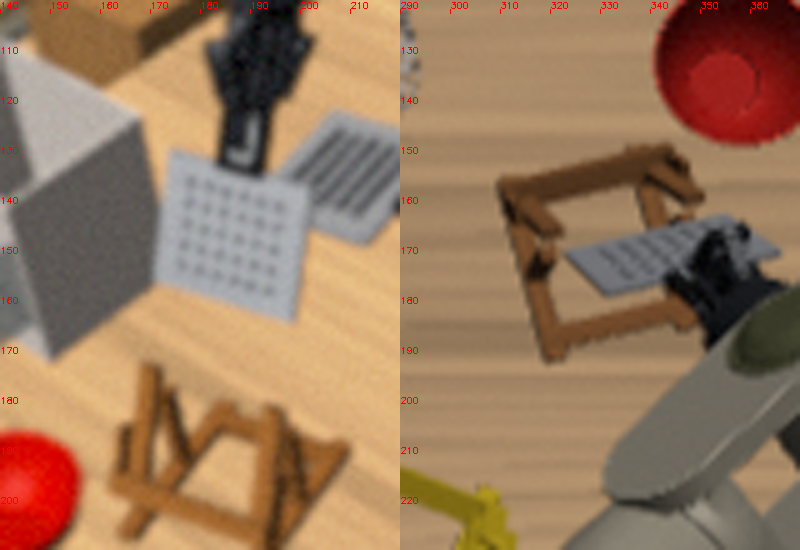

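The plate is gripped and lifted clear, with the tab between the fingers. I'll measure its corners in the tool frame.

Run:
```python
from h import *
o=env.observe();R=o["tool_rot"];p=o["position"]
for nm,a,b in [("low+y",(199,164.4),(323.4,170.4)),("up+y",(202.6,136.4),(331.6,179.4)),("low-y",(171,156.4),(357,163)),("up-y",(174.4,130),(366,170))]:
    X,e=tri(a,b); print(nm,X.round(4),round(e,4),"tool mm",(R.T@(X-p)*1e3).round(1))
# ideal plate: tool x=-plate y, y=-plate x, TCP at z=127.5
M=[(-65,-2.5,127.5),(-65,-2.5,17.5),(65,-2.5,127.5),(65,-2.5,17.5)]
W=np.array(M)/1e3@R.T+p
print(proj("scene",W).round(1),proj("top",W).round(1))
```

```text
low+y [ 0.6031 -0.207   0.2028] 0.006 tool mm [-60.2  -1.  125. ]
up+y [ 0.55   -0.2201  0.3017] 0.0023 tool mm [-60.6   0.2  12. ]
low-y [ 0.6333 -0.3375  0.1959] 0.0074 tool mm [ 73.8   2.  129.6]
up-y [ 0.5843 -0.343   0.2968] 0.0045 tool mm [66.9 -2.8 17.6]
[[199.  165.3]
 [202.8 138.1]
 [171.3 156.5]
 [174.3 129.9]] [[321.3 170.6]
 [329.6 178.7]
 [354.1 163.1]
 [365.  170.6]]
```

Run:
```python
from h import *
plan([.14,-.62,.46],-3.1)
```

```text
21 rows
{"tx": 1.11, "ty": 1.69, "tz": -1.73, "yaw": -0.148}
{"tx": 0.85, "ty": 1.84, "tz": -1.73, "yaw": -0.148}
{"tx": 0.57, "ty": 1.94, "tz": -1.73, "yaw": -0.148}
{"tx": 0.28, "ty": 2.0, "tz": -1.73, "yaw": -0.148}
{"tx": -0.02, "ty": 2.02, "tz": -1.73, "yaw": -0.148}
{"tx": -0.32, "ty": 2.0, "tz": -1.73, "yaw": -0.148}
{"tx": -0.61, "ty": 1.93, "tz": -1.73, "yaw": -0.148}
{"tx": -0.89, "ty": 1.82, "tz": -1.73, "yaw": -0.148}
{"tx": -1.14, "ty": 1.67, "tz": -1.73, "yaw": -0.148}
{"tx": -1.38, "ty": 1.48, "tz": -1.73, "yaw": -0.148}
{"tx": -1.58, "ty": 1.26, "tz": -1.73, "yaw": -0.148}
{"tx": -1.75, "ty": 1.02, "tz": -1.73, "yaw": -0.148}
{"tx": -1.88, "ty": 0.75, "tz": -1.73, "yaw": -0.148}
{"tx": -1.97, "ty": 0.47, "tz": -1.73, "yaw": -0.148}
{"tx": -2.02, "ty": 0.17, "tz": -1.73, "yaw": -0.148}
{"tx": -2.02, "ty": -0.13, "tz": -1.73, "yaw": -0.148}
{"tx": -1.98, "ty": -0.42, "tz": -1.73, "yaw": -0.148}
{"tx": -1.9, "ty": -0.71, "tz": -1.73, "yaw": -0.148}
{"tx": -1.77, "ty": -0.98, "tz": -1.73, "yaw": -0.148}
{"tx": -1.61, "ty": -1.23, "tz": -1.73, "yaw": -0.148}
{"tx": -1.41, "ty": -1.45, "tz": -1.73, "yaw": -0.148}
```

>>> carry_out:
  rows:
    - {"tx": 1.1,"ty": 1.7,"tz": -1.7,"yaw": -0.148}
    - {"tx": 0.9,"ty": 1.8,"tz": -1.7,"yaw": -0.148}
    - {"tx": 0.6,"ty": 1.9,"tz": -1.7,"yaw": -0.148}
    - {"tx": 0.3,"ty": 2.0,"tz": -1.7,"yaw": -0.148}
    - {"tx": 0.0,"ty": 2.0,"tz": -1.7,"yaw": -0.148}
    - {"tx": -0.3,"ty": 2.0,"tz": -1.7,"yaw": -0.148}
    - {"tx": -0.6,"ty": 1.9,"tz": -1.7,"yaw": -0.148}
    - {"tx": -0.9,"ty": 1.8,"tz": -1.7,"yaw": -0.148}
    - {"tx": -1.1,"ty": 1.7,"tz": -1.7,"yaw": -0.148}
    - {"tx": -1.4,"ty": 1.5,"tz": -1.7,"yaw": -0.148}
    - {"tx": -1.6,"ty": 1.3,"tz": -1.7,"yaw": -0.148}
    - {"tx": -1.8,"ty": 1.0,"tz": -1.7,"yaw": -0.148}

```text
time_s: 9.3
position: [0.3231, -0.4818, 0.3683]
tool_rot: [[0.784, 0.441, 0.438], [0.414, -0.896, 0.16], [0.463, 0.056, -0.885]]
ft_force: [0.1, -0.4, -3.1]
grip_width: 0.0094
```

>>> carry_out:
  rows:
    - {"tx": -1.9,"ty": 0.8,"tz": -1.7,"yaw": -0.148}
    - {"tx": -2.0,"ty": 0.5,"tz": -1.7,"yaw": -0.148}
    - {"tx": -2.0,"ty": 0.2,"tz": -1.7,"yaw": -0.148}
    - {"tx": -2.0,"ty": -0.1,"tz": -1.7,"yaw": -0.148}
    - {"tx": -2.0,"ty": -0.4,"tz": -1.7,"yaw": -0.148}
    - {"tx": -1.9,"ty": -0.7,"tz": -1.7,"yaw": -0.148}
    - {"tx": -1.8,"ty": -1.0,"tz": -1.7,"yaw": -0.148}

```text
time_s: 10.0
position: [0.1907, -0.6122, 0.4]
tool_rot: [[-0.002, 0.9, 0.436], [0.979, -0.086, 0.184], [0.203, 0.427, -0.881]]
ft_force: [0.6, 0.3, -3.3]
grip_width: 0.0095
```

```bash
cat >> h.py <<'E'
def tilt_need(yaw=-9.8):
    R=env.observe()["tool_rot"]; d=-frame(yaw)[:,2]-R[:,2]
    print(R.round(3)); print("dz",d.round(3),"az %.1f mag %.2f"%(np.degrees(np.arctan2(d[1],d[0])),np.degrees(np.linalg.norm(d))))
    h=d[:2]/np.linalg.norm(d[:2]); w=np.r_[h*.9,.43]; print("push in tool, 4.8cm:",(R.T@w*4.8).round(1))
E
python3 - <<'E'
from h import *
st(); tilt_need()
E
```

```text
t 10.0 p [ 0.1907 -0.6122  0.4   ] q [-93.   32.4  35.9  29.8 121.1 -76.9] F [ 0.6  0.3 -3.3] w 0.0095
tool z tilt 28.23 heading 22.85; y heading -5.48
[[-0.002  0.9    0.436]
 [ 0.979 -0.086  0.184]
 [ 0.203  0.427 -0.881]]
dz [ 0.027 -0.264 -0.002] az -84.2 mag 15.18
push in tool, 4.8cm: [-3.8  1.6 -2.4]
```

>>> carry_out:
  rows:
    - {"tx": -3.8,"ty": 1.6,"tz": -2.4,"yaw": 0}
    - {"tx": -3.8,"ty": 1.6,"tz": -2.4,"yaw": 0}
    - {"tx": -3.8,"ty": 1.6,"tz": -2.4,"yaw": 0}
    - {"tx": -3.8,"ty": 1.6,"tz": -2.4,"yaw": 0}
    - {"tx": -3.8,"ty": 1.6,"tz": -2.4,"yaw": 0}

```text
time_s: 10.5
position: [0.1936, -0.7025, 0.3969]
tool_rot: [[0.03, 0.878, 0.478], [0.985, -0.109, 0.137], [0.173, 0.466, -0.868]]
ft_force: [0.6, 0.0, -3.4]
grip_width: 0.0094
```

Run:
```python
from h import *
st(); tilt_need()
```

```text
t 10.5 p [ 0.1936 -0.7025  0.3969] q [-93.3  44.9  12.8  36.  127.1 -68. ] F [ 0.6  0.  -3.4] w 0.0094
tool z tilt 29.81 heading 16.05; y heading -7.05
[[ 0.03   0.878  0.478]
 [ 0.985 -0.109  0.137]
 [ 0.173  0.466 -0.868]]
dz [-0.015 -0.217 -0.015] az -94.0 mag 12.51
push in tool, 4.8cm: [-3.9  1.2 -2.5]
```

>>> carry_out:
  rows:
    - {"tx": -3.9,"ty": 1.2,"tz": -2.5,"yaw": 0}
    - {"tx": -3.9,"ty": 1.2,"tz": -2.5,"yaw": 0}
    - {"tx": -3.9,"ty": 1.2,"tz": -2.5,"yaw": 0}
    - {"tx": -3.9,"ty": 1.2,"tz": -2.5,"yaw": 0}

```text
time_s: 10.9
position: [0.1675, -0.7328, 0.3968]
tool_rot: [[0.075, 0.854, 0.515], [0.994, -0.108, 0.034], [0.084, 0.509, -0.856]]
ft_force: [0.3, 0.6, -3.5]
grip_width: 0.0098
```

Run:
```python
from h import *
st(); tilt_need()
```

```text
t 10.9 p [ 0.1675 -0.7328  0.3968] q [-96.   45.2  12.7  36.9 121.9 -70.3] F [ 0.3  0.6 -3.5] w 0.0098
tool z tilt 31.09 heading 3.73; y heading -7.21
[[ 0.075  0.854  0.515]
 [ 0.994 -0.108  0.034]
 [ 0.084  0.509 -0.856]]
dz [-0.053 -0.114 -0.027] az -114.9 mag 7.33
push in tool, 4.8cm: [-3.9 -0.1 -2.8]
```

>>> carry_out:
  rows:
    - {"tx": -3.9,"ty": -1.2,"tz": -2.4,"yaw": 0}
    - {"tx": -3.9,"ty": -1.2,"tz": -2.4,"yaw": 0}
    - {"tx": -3.9,"ty": -1.2,"tz": -2.4,"yaw": 0}

```text
time_s: 11.2
position: [0.0899, -0.7603, 0.382]
tool_rot: [[0.104, 0.841, 0.531], [0.994, -0.102, -0.034], [0.025, 0.532, -0.846]]
ft_force: [-0.2, -0.6, -3.2]
grip_width: 0.0096
```

Run:
```python
from h import *
st(); tilt_need()
```

```text
t 11.2 p [ 0.0899 -0.7603  0.382 ] q [-102.1   46.5   12.7   37.5  120.   -76.2] F [-0.2 -0.6 -3.2] w 0.0096
tool z tilt 32.17 heading -3.66; y heading -6.89
[[ 0.104  0.841  0.531]
 [ 0.994 -0.102 -0.034]
 [ 0.025  0.532 -0.846]]
dz [-0.069 -0.046 -0.037] az -146.3 mag 5.18
push in tool, 4.8cm: [-2.7 -1.7 -3.6]
```

>>> carry_out:
  rows:
    - {"tx": -3.7,"ty": -1.7,"tz": 2.5,"yaw": 0}
    - {"tx": -3.7,"ty": -1.7,"tz": 2.5,"yaw": 0}
    - {"tx": -3.7,"ty": -1.7,"tz": 2.5,"yaw": 0}

```text
time_s: 11.5
position: [0.0705, -0.8274, 0.274]
tool_rot: [[0.128, 0.836, 0.533], [0.992, -0.1, -0.081], [-0.015, 0.539, -0.842]]
ft_force: [-0.4, 0.1, -2.4]
grip_width: 0.0094
```

Run:
```python
from h import *
st(); tilt_need()
```

```text
t 11.5 p [ 0.0705 -0.8274  0.274 ] q [-102.7   54.6   12.7   35.2  111.1  -82.1] F [-0.4  0.1 -2.4] w 0.0094
tool z tilt 32.63 heading -8.65; y heading -6.80
[[ 0.128  0.836  0.533]
 [ 0.992 -0.1   -0.081]
 [-0.015  0.539 -0.842]]
dz [-0.071  0.001 -0.041] az 179.1 mag 4.67
push in tool, 4.8cm: [-0.5 -2.5 -4. ]
```

Run:
```python
from h import *
plan([.45,-.3,.46],0,4.7)
R=env.observe()["tool_rot"]; print("2nd leg per 4.5cm", (R.T@(np.array([-.1,.417,.0])/.43*4.5)).round(2))
```

```text
15 rows
{"tx": 3.79, "ty": 2.43, "tz": 0.02, "yaw": 0.0}
{"tx": 3.79, "ty": 2.43, "tz": 0.02, "yaw": 0.0}
{"tx": 3.79, "ty": 2.43, "tz": 0.02, "yaw": 0.0}
{"tx": 3.79, "ty": 2.43, "tz": 0.02, "yaw": 0.0}
{"tx": 3.79, "ty": 2.43, "tz": 0.02, "yaw": 0.0}
{"tx": 3.79, "ty": 2.43, "tz": 0.02, "yaw": 0.0}
{"tx": 3.79, "ty": 2.43, "tz": 0.02, "yaw": 0.0}
{"tx": 3.79, "ty": 2.43, "tz": 0.02, "yaw": 0.0}
{"tx": 3.79, "ty": 2.43, "tz": 0.02, "yaw": 0.0}
{"tx": 3.79, "ty": 2.43, "tz": 0.02, "yaw": 0.0}
{"tx": 3.79, "ty": 2.43, "tz": 0.02, "yaw": 0.0}
{"tx": 3.79, "ty": 2.43, "tz": 0.02, "yaw": 0.0}
{"tx": 3.79, "ty": 2.43, "tz": 0.02, "yaw": 0.0}
{"tx": 3.79, "ty": 2.43, "tz": 0.02, "yaw": 0.0}
{"tx": 3.79, "ty": 2.43, "tz": 0.02, "yaw": 0.0}
2nd leg per 4.5cm [ 4.19 -1.31 -0.91]
```

>>> carry_out:
  rows:
    - {"tx": 3.0,"ty": 2.4,"tz": -2.5,"yaw": 0}
    - {"tx": 3.8,"ty": 2.4,"tz": -1.5,"yaw": 0}
    - {"tx": 3.8,"ty": 2.4,"tz": 0,"yaw": 0}
    - {"tx": 3.8,"ty": 2.4,"tz": 0,"yaw": 0}
    - {"tx": 3.8,"ty": 2.4,"tz": 0,"yaw": 0}
    - {"tx": 3.8,"ty": 2.4,"tz": 0,"yaw": 0}
    - {"tx": 3.8,"ty": 2.4,"tz": 0,"yaw": 0}
    - {"tx": 3.8,"ty": 2.4,"tz": 0,"yaw": 0}
    - {"tx": 3.8,"ty": 2.4,"tz": 0,"yaw": 0}
    - {"tx": 3.8,"ty": 2.4,"tz": 0,"yaw": 0}
    - {"tx": 3.8,"ty": 2.4,"tz": 0,"yaw": 0}
    - {"tx": 3.8,"ty": 2.4,"tz": 0,"yaw": 0}

```text
time_s: 12.7
position: [0.3455, -0.4147, 0.4459]
tool_rot: [[0.153, 0.827, 0.542], [0.988, -0.139, -0.067], [0.02, 0.545, -0.838]]
ft_force: [0.6, -0.1, -2.6]
grip_width: 0.0093
```

Run:
```python
from h import *
st(); tilt_need(); plan([.40,.117,.45],0,4.7)
```

```text
t 12.7 p [ 0.3455 -0.4147  0.4459] q [-77.1   7.5  67.7  30.9  91.9 -63.3] F [ 0.6 -0.1 -2.6] w 0.0093
tool z tilt 33.08 heading -7.01; y heading -9.54
[[ 0.153  0.827  0.542]
 [ 0.988 -0.139 -0.067]
 [ 0.02   0.545 -0.838]]
dz [-0.079 -0.013 -0.045] az -170.4 mag 5.27
push in tool, 4.8cm: [-1.3 -2.3 -4. ]
12 rows
{"tx": 4.45, "ty": -0.22, "tz": -0.08, "yaw": 0.0}
{"tx": 4.45, "ty": -0.22, "tz": -0.08, "yaw": 0.0}
{"tx": 4.45, "ty": -0.22, "tz": -0.08, "yaw": 0.0}
{"tx": 4.45, "ty": -0.22, "tz": -0.08, "yaw": 0.0}
{"tx": 4.45, "ty": -0.22, "tz": -0.08, "yaw": 0.0}
{"tx": 4.45, "ty": -0.22, "tz": -0.08, "yaw": 0.0}
{"tx": 4.45, "ty": -0.22, "tz": -0.08, "yaw": 0.0}
{"tx": 4.45, "ty": -0.22, "tz": -0.08, "yaw": 0.0}
{"tx": 4.45, "ty": -0.22, "tz": -0.08, "yaw": 0.0}
{"tx": 4.45, "ty": -0.22, "tz": -0.08, "yaw": 0.0}
{"tx": 4.45, "ty": -0.22, "tz": -0.08, "yaw": 0.0}
{"tx": 4.45, "ty": -0.22, "tz": -0.08, "yaw": 0.0}
```

>>> carry_out:
  rows:
    - {"tx": 4.4,"ty": -0.2,"tz": 0,"yaw": 0}
    - {"tx": 4.4,"ty": -0.2,"tz": 0,"yaw": 0}
    - {"tx": 4.4,"ty": -0.2,"tz": 0,"yaw": 0}
    - {"tx": 4.4,"ty": -0.2,"tz": 0,"yaw": 0}
    - {"tx": 4.4,"ty": -0.2,"tz": 0,"yaw": 0}
    - {"tx": 4.4,"ty": -0.2,"tz": 0,"yaw": 0}
    - {"tx": 4.4,"ty": -0.2,"tz": 0,"yaw": 0}
    - {"tx": 4.4,"ty": -0.2,"tz": 0,"yaw": 0}
    - {"tx": 4.4,"ty": -0.2,"tz": 0,"yaw": 0}
    - {"tx": 4.4,"ty": -0.2,"tz": 0,"yaw": 0}
    - {"tx": 4.4,"ty": -0.2,"tz": 0,"yaw": 0}
    - {"tx": 0,"ty": -2,"tz": 0,"yaw": 0}

```text
time_s: 13.9
position: [0.3797, 0.0756, 0.4384]
tool_rot: [[0.154, 0.811, 0.564], [0.988, -0.129, -0.084], [0.004, 0.57, -0.821]]
ft_force: [-0.4, -0.6, -2.6]
grip_width: 0.0091
```

Run:
```python
from h import *
st(); tilt_need()
```

```text
t 13.9 p [0.3797 0.0756 0.4384] q [ -5.1 -14.5  89.6  -2.   70.2   3.9] F [-0.4 -0.6 -2.6] w 0.0091
tool z tilt 34.77 heading -8.48; y heading -9.01
[[ 0.154  0.811  0.564]
 [ 0.988 -0.129 -0.084]
 [ 0.004  0.57  -0.821]]
dz [-0.101  0.004 -0.061] az 177.7 mag 6.80
push in tool, 4.8cm: [-0.5 -2.3 -4.1]
```

>>> carry_out:
  rows:
    - {"tx": -0.7,"ty": -3.9,"tz": -2.7,"yaw": 0}
    - {"tx": -0.7,"ty": -3.9,"tz": -2.7,"yaw": 0}
    - {"tx": -0.7,"ty": -3.9,"tz": -2.7,"yaw": 0}
    - {"tx": -0.7,"ty": -3.9,"tz": -2.7,"yaw": 0}

```text
time_s: 14.3
position: [0.1908, 0.086, 0.4371]
tool_rot: [[0.142, 0.814, 0.563], [0.99, -0.117, -0.079], [0.001, 0.568, -0.823]]
ft_force: [-0.3, -3.4, -2.0]
grip_width: 0.0093
```

Run:
```python
from h import *
st(); tilt_need()
```

```text
t 14.3 p [0.1908 0.086  0.4371] q [-23.  -40.   98.    8.4  88.3 -12.5] F [-0.3 -3.4 -2. ] w 0.0093
tool z tilt 34.65 heading -8.02; y heading -8.19
[[ 0.142  0.814  0.563]
 [ 0.99  -0.117 -0.079]
 [ 0.001  0.568 -0.823]]
dz [-0.1   -0.001 -0.06 ] az -179.7 mag 6.70
push in tool, 4.8cm: [-0.6 -2.3 -4.1]
```

>>> carry_out:
  rows:
    - {"tx": 0.9,"ty": -2.5,"tz": -1.8,"yaw": 0}
    - {"tx": 0.9,"ty": -2.5,"tz": -1.8,"yaw": 0}

```text
time_s: 14.5
position: [0.1286, 0.1139, 0.4382]
tool_rot: [[0.15, 0.809, 0.568], [0.989, -0.122, -0.087], [-0.001, 0.575, -0.818]]
ft_force: [0.5, 0.0, -3.4]
grip_width: 0.0092
```

Run:
```python
from h import *
st(); tilt_need()
```

```text
t 14.5 p [0.1286 0.1139 0.4382] q [-25.4 -48.3  97.3   9.5  96.9 -12.7] F [ 0.5  0.  -3.4] w 0.0092
tool z tilt 35.09 heading -8.73; y heading -8.59
[[ 0.15   0.809  0.568]
 [ 0.989 -0.122 -0.087]
 [-0.001  0.575 -0.818]]
dz [-0.106  0.007 -0.065] az 176.0 mag 7.11
push in tool, 4.8cm: [-0.4 -2.3 -4.2]
```

>>> carry_out:
  rows:
    - {"tx": -0.5,"ty": -3.6,"tz": -2.5,"yaw": 0}
    - {"tx": -0.5,"ty": -3.6,"tz": -2.5,"yaw": 0}
    - {"tx": -0.5,"ty": -3.6,"tz": -2.5,"yaw": 0}

```text
time_s: 14.8
position: [0.0274, 0.0908, 0.451]
tool_rot: [[0.163, 0.818, 0.552], [0.987, -0.143, -0.079], [0.014, 0.557, -0.83]]
ft_force: [-0.6, 1.2, -2.8]
grip_width: 0.0093
```

Run:
```python
from h import *
st(); tilt_need()
```

```text
t 14.8 p [0.0274 0.0908 0.451 ] q [  3.9 -50.7  93.9  -6.9 103.5   9.9] F [-0.6  1.2 -2.8] w 0.0093
tool z tilt 33.87 heading -8.15; y heading -9.94
[[ 0.163  0.818  0.552]
 [ 0.987 -0.143 -0.079]
 [ 0.014  0.557 -0.83 ]]
dz [-0.089 -0.001 -0.053] az -179.4 mag 5.92
push in tool, 4.8cm: [-0.7 -2.4 -4.1]
```

>>> carry_out:
  rows:
    - {"tx": 0,"ty": -3.8,"tz": -2.5,"yaw": 0}
    - {"tx": 0,"ty": -3.8,"tz": -2.5,"yaw": 0}
    - {"tx": 0,"ty": -3.8,"tz": -2.5,"yaw": 0}

```text
time_s: 15.1
position: [-0.0412, 0.0677, 0.4985]
tool_rot: [[0.144, 0.851, 0.505], [0.989, -0.142, -0.044], [0.034, 0.506, -0.862]]
ft_force: [0.9, 0.9, -3.0]
grip_width: 0.0093
```

Run:
```python
from h import *
st(); tilt_need()
```

```text
t 15.1 p [-0.0412  0.0677  0.4985] q [ 14.5 -50.7  83.1 -11.  118.1  15.6] F [ 0.9  0.9 -3. ] w 0.0093
tool z tilt 30.45 heading -4.96; y heading -9.46
[[ 0.144  0.851  0.505]
 [ 0.989 -0.142 -0.044]
 [ 0.034  0.506 -0.862]]
dz [-0.042 -0.036 -0.021] az -139.5 mag 3.40
push in tool, 4.8cm: [-3.2 -1.4 -3.3]
```

>>> carry_out:
  rows:
    - {"tx": -3.4,"ty": -2.5,"tz": -1.6,"yaw": 0}
    - {"tx": -3.4,"ty": -2.5,"tz": -1.6,"yaw": 0}

```text
time_s: 15.3
position: [-0.0836, 0.0053, 0.5226]
tool_rot: [[0.154, 0.86, 0.486], [0.987, -0.153, -0.043], [0.037, 0.486, -0.873]]
ft_force: [-0.5, 0.2, -3.0]
grip_width: 0.0092
```

Run:
```python
from h import *
st(); tilt_need()
```

```text
t 15.3 p [-0.0836  0.0053  0.5226] q [ 30.7 -50.7  77.3 -21.  127.1  23.6] F [-0.5  0.2 -3. ] w 0.0092
tool z tilt 29.19 heading -5.04; y heading -10.09
[[ 0.154  0.86   0.486]
 [ 0.987 -0.153 -0.043]
 [ 0.037  0.486 -0.873]]
dz [-0.023 -0.037 -0.01 ] az -122.0 mag 2.57
push in tool, 4.8cm: [-3.9 -0.4 -2.8]
```

>>> carry_out:
  rows:
    - {"tx": -4.2,"ty": -1.5,"tz": -1.3,"yaw": 0}
    - {"tx": -4.2,"ty": -1.5,"tz": -1.3,"yaw": 0}

```text
time_s: 15.5
position: [-0.1156, -0.0712, 0.5534]
tool_rot: [[0.157, 0.869, 0.468], [0.987, -0.156, -0.042], [0.036, 0.469, -0.883]]
ft_force: [-0.7, 0.2, -2.7]
grip_width: 0.0096
```

Run:
```python
from h import *
st(); tilt_need(); plan([.35,.25,.48],0,4.8)
```

```text
t 15.5 p [-0.1156 -0.0712  0.5534] q [ 44.2 -50.7  69.  -32.1 137.9  25.2] F [-0.7  0.2 -2.7] w 0.0096
tool z tilt 28.05 heading -5.12; y heading -10.15
[[ 0.157  0.869  0.468]
 [ 0.987 -0.156 -0.042]
 [ 0.036  0.469 -0.883]]
dz [-0.006 -0.038 -0.   ] az -98.6 mag 2.20
push in tool, 4.8cm: [-4.2  1.1 -1.9]
12 rows
{"tx": 3.23, "ty": 2.67, "tz": 2.24, "yaw": 0.0}
{"tx": 3.23, "ty": 2.67, "tz": 2.24, "yaw": 0.0}
{"tx": 3.23, "ty": 2.67, "tz": 2.24, "yaw": 0.0}
{"tx": 3.23, "ty": 2.67, "tz": 2.24, "yaw": 0.0}
{"tx": 3.23, "ty": 2.67, "tz": 2.24, "yaw": 0.0}
{"tx": 3.23, "ty": 2.67, "tz": 2.24, "yaw": 0.0}
{"tx": 3.23, "ty": 2.67, "tz": 2.24, "yaw": 0.0}
{"tx": 3.23, "ty": 2.67, "tz": 2.24, "yaw": 0.0}
{"tx": 3.23, "ty": 2.67, "tz": 2.24, "yaw": 0.0}
{"tx": 3.23, "ty": 2.67, "tz": 2.24, "yaw": 0.0}
{"tx": 3.23, "ty": 2.67, "tz": 2.24, "yaw": 0.0}
{"tx": 3.23, "ty": 2.67, "tz": 2.24, "yaw": 0.0}
```

Run:
```python
from h import *
plan([-.03,.08,.52],0,4.7)
R=env.observe()["tool_rot"]; print((R.T@(np.array([.43,.12,-.06])*100/11)).round(2))
```

```text
4 rows
{"tx": 4.04, "ty": 0.88, "tz": 1.58, "yaw": 0.0}
{"tx": 4.04, "ty": 0.88, "tz": 1.58, "yaw": 0.0}
{"tx": 4.04, "ty": 0.88, "tz": 1.58, "yaw": 0.0}
{"tx": 4.04, "ty": 0.88, "tz": 1.58, "yaw": 0.0}
[1.67 2.97 2.27]
```

>>> carry_out:
  rows:
    - {"tx": 4.0,"ty": 0.9,"tz": 1.6,"yaw": 0}
    - {"tx": 4.0,"ty": 0.9,"tz": 1.6,"yaw": 0}
    - {"tx": 4.0,"ty": 0.9,"tz": 1.6,"yaw": 0}
    - {"tx": 3.5,"ty": 1.5,"tz": 1.6,"yaw": 0}
    - {"tx": 1.7,"ty": 3.0,"tz": 2.0,"yaw": 0}
    - {"tx": 1.7,"ty": 3.0,"tz": 2.0,"yaw": 0}
    - {"tx": 1.7,"ty": 3.0,"tz": 2.0,"yaw": 0}
    - {"tx": 1.7,"ty": 3.0,"tz": 2.0,"yaw": 0}
    - {"tx": 1.7,"ty": 3.0,"tz": 2.0,"yaw": 0}
    - {"tx": 1.7,"ty": 3.0,"tz": 2.0,"yaw": 0}

```text
time_s: 16.5
position: [0.1998, 0.1448, 0.5224]
tool_rot: [[0.14, 0.849, 0.509], [0.987, -0.159, -0.005], [0.076, 0.503, -0.861]]
ft_force: [-0.2, 0.1, -1.7]
grip_width: 0.0093
```

```bash
cat >> h.py <<'E'
def cradle(o=(.693,.194),yaw=-9.8): return np.r_[o,.045],frame(yaw)
E
python3 - <<'E'
from h import *
st(); tilt_need(); o,F=cradle(); p=o+F@[.0025,0,.2475+.03]; print(p, F.T@(env.observe()["position"]-o)); plan(p,yawto(F[:,0]),4.7)
E
```

```text
t 16.5 p [0.1998 0.1448 0.5224] q [ 17.2 -25.5  80.   -9.   96.   23.2] F [-0.2  0.1 -1.7] w 0.0093
tool z tilt 30.59 heading -0.61; y heading -10.60
[[ 0.14   0.849  0.509]
 [ 0.987 -0.159 -0.005]
 [ 0.076  0.503 -0.861]]
dz [-0.046 -0.075 -0.022] az -121.8 mag 5.18
push in tool, 4.8cm: [-3.8 -0.3 -2.9]
[0.56679784 0.2157989  0.29119164] [-0.19760751 -0.13246853  0.64570726]
10 rows
{"tx": 1.04, "ty": 1.84, "tz": 3.85, "yaw": -0.001}
{"tx": 1.04, "ty": 1.84, "tz": 3.85, "yaw": -0.001}
{"tx": 1.03, "ty": 1.84, "tz": 3.85, "yaw": -0.001}
{"tx": 1.03, "ty": 1.84, "tz": 3.85, "yaw": -0.001}
{"tx": 1.03, "ty": 1.84, "tz": 3.85, "yaw": -0.001}
{"tx": 1.03, "ty": 1.85, "tz": 3.85, "yaw": -0.001}
{"tx": 1.03, "ty": 1.85, "tz": 3.85, "yaw": -0.001}
{"tx": 1.03, "ty": 1.85, "tz": 3.85, "yaw": -0.001}
{"tx": 1.02, "ty": 1.85, "tz": 3.85, "yaw": -0.001}
{"tx": 1.02, "ty": 1.85, "tz": 3.85, "yaw": -0.001}
```

>>> carry_out:
  rows:
    - {"tx": 1.1,"ty": -4.5,"tz": -1.2,"yaw": 0}
    - {"tx": 1.1,"ty": -4.5,"tz": -1.2,"yaw": 0}
    - {"tx": 1.1,"ty": -4.5,"tz": -1.2,"yaw": 0}
    - {"tx": 1.1,"ty": -4.5,"tz": -1.2,"yaw": 0}
    - {"tx": -4.4,"ty": -1.5,"tz": -1.2,"yaw": 0}
    - {"tx": -4.4,"ty": -1.5,"tz": -1.2,"yaw": 0}
    - {"tx": -4.4,"ty": -1.5,"tz": -1.2,"yaw": 0}
    - {"tx": -4.4,"ty": -1.5,"tz": -1.2,"yaw": 0}
    - {"tx": -4.4,"ty": -1.5,"tz": -1.2,"yaw": 0}
    - {"tx": -4.4,"ty": -1.5,"tz": -1.2,"yaw": 0}

```text
time_s: 17.5
position: [-0.0524, -0.059, 0.4928]
tool_rot: [[0.133, 0.865, 0.485], [0.988, -0.154, 0.004], [0.078, 0.478, -0.875]]
ft_force: [-82.1, -93.8, -44.1]
grip_width: 0.0091
```

Run:
```python
from h import *
st(); tilt_need()
```

```text
t 17.5 p [-0.0524 -0.059   0.4928] q [ 59.4 -50.8  83.7 -31.2 126.8  44.8] F [-82.1 -93.8 -44.1] w 0.0091
tool z tilt 28.99 heading 0.48; y heading -10.09
[[ 0.133  0.865  0.485]
 [ 0.988 -0.154  0.004]
 [ 0.078  0.478 -0.875]]
dz [-0.022 -0.084 -0.008] az -104.7 mag 5.00
push in tool, 4.8cm: [-4.1  0.7 -2.4]
```

Run:
```python
from h import *
im=cv2.cvtColor(env.get_image("scene"),cv2.COLOR_RGB2BGR);st();o=env.observe();print(o["q"][1],o["ft_force"],o["wrist_torque"],o["joint_efforts"].round(1));tm=cv2.cvtColor(env.get_image("top"),cv2.COLOR_RGB2BGR)
st()
cv2.imwrite("pics/c4.png",np.hstack([cv2.resize(im[20:170,250:450],None,fx=2,fy=2),cv2.resize(tm[190:384,170:370],None,fx=2,fy=2)[:300]]))
```

```text
t 17.55 p [-0.0528 -0.0596  0.4943] q [ 59.4 -50.6  83.4 -31.4 127.1  44.6] F [ 0.9  3.  -6.1] w 0.0091
tool z tilt 28.90 heading 0.11; y heading -10.07
-50.64663861729661 [ 0.93642845  3.01652459 -6.10524184] [0.21027993 0.48962887 0.10413196] [  2.3   7.9 -19.9  -0.4  -1.4   0.2]
t 17.6 p [-0.0518 -0.0582  0.4937] q [ 59.3 -50.7  83.6 -31.2 126.6  44.8] F [-0.6 -0.1 -3.5] w 0.0095
tool z tilt 29.12 heading 0.58; y heading -10.23
```

View pics/c4.png

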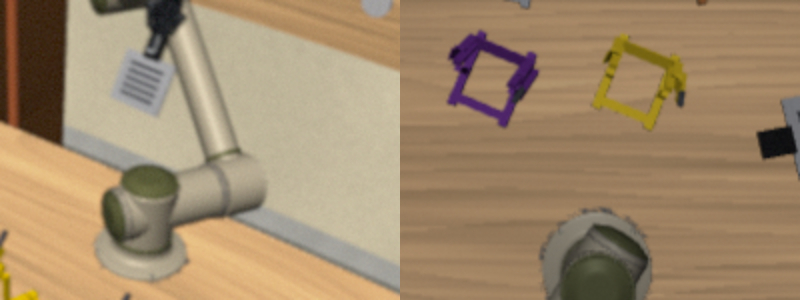

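The 132 N reading was a brief shock: the folded arm hit joint 2's stop, and the force fell back to 3 N within 0.05 s. The plate is still held, and its bars now face out, seen at about (320,60) in the scene view. I'll stay away from that stop. What is left of the misalignment is mostly in the plate's own plane, where it can pivot in the grip.

>>> carry_out:
  rows:
    - {"tx": 2.0,"ty": 1.0,"tz": 0.7,"yaw": 0}
    - {"tx": 3.8,"ty": 0.2,"tz": 0.7,"yaw": 0}
    - {"tx": 3.8,"ty": 0.2,"tz": 0.7,"yaw": 0}
    - {"tx": 3.8,"ty": 0.2,"tz": 0.7,"yaw": 0}
    - {"tx": 3.8,"ty": 0.2,"tz": 0.7,"yaw": 0}
    - {"tx": 3.8,"ty": 0.2,"tz": 0.7,"yaw": 0}
    - {"tx": 1.1,"ty": 3.4,"tz": 2.2,"yaw": 0}
    - {"tx": 1.1,"ty": 3.4,"tz": 2.2,"yaw": 0}
    - {"tx": 1.1,"ty": 3.4,"tz": 2.2,"yaw": 0}
    - {"tx": 1.1,"ty": 3.4,"tz": 2.2,"yaw": 0}
    - {"tx": 1.1,"ty": 3.4,"tz": 2.2,"yaw": 0}
    - {"tx": 0,"ty": 0,"tz": 0,"yaw": 0}

```text
time_s: 18.8
position: [0.1545, 0.127, 0.4806]
tool_rot: [[0.142, 0.857, 0.495], [0.985, -0.174, 0.019], [0.103, 0.485, -0.869]]
ft_force: [-0.7, -0.4, -3.6]
grip_width: 0.0092
```

Run:
```python
from h import *
st(); tilt_need(); o,F=cradle(); p=o+F@[.0025,0,.2475+.06]; print(p); plan(p,yawto(F[:,0]),4.2)
```

```text
t 18.8 p [0.1545 0.127  0.4806] q [  6.9 -33.8  88.6  -2.3  95.6  15.8] F [-0.7 -0.4 -3.6] w 0.0092
tool z tilt 29.69 heading 2.23; y heading -11.48
[[ 0.142  0.857  0.495]
 [ 0.985 -0.174  0.019]
 [ 0.103  0.485 -0.869]]
dz [-0.032 -0.099 -0.014] az -108.0 mag 6.03
push in tool, 4.8cm: [-4.   0.6 -2.5]
[0.55291921 0.21819615 0.31768006]
11 rows
{"tx": 1.18, "ty": 2.24, "tz": 3.1, "yaw": -0.002}
{"tx": 1.17, "ty": 2.25, "tz": 3.1, "yaw": -0.002}
{"tx": 1.17, "ty": 2.25, "tz": 3.1, "yaw": -0.002}
{"tx": 1.16, "ty": 2.25, "tz": 3.1, "yaw": -0.002}
{"tx": 1.16, "ty": 2.25, "tz": 3.1, "yaw": -0.002}
{"tx": 1.15, "ty": 2.26, "tz": 3.1, "yaw": -0.002}
{"tx": 1.15, "ty": 2.26, "tz": 3.1, "yaw": -0.002}
{"tx": 1.14, "ty": 2.26, "tz": 3.1, "yaw": -0.002}
{"tx": 1.14, "ty": 2.26, "tz": 3.1, "yaw": -0.002}
{"tx": 1.13, "ty": 2.27, "tz": 3.1, "yaw": -0.002}
{"tx": 1.13, "ty": 2.27, "tz": 3.1, "yaw": -0.002}
```

>>> carry_out:
  rows:
    - {"tx": 1.2,"ty": 3.2,"tz": 1.5,"yaw": 0}
    - {"tx": 1.2,"ty": 3.2,"tz": 1.5,"yaw": 0}
    - {"tx": 1.2,"ty": 3.2,"tz": 1.5,"yaw": 0}
    - {"tx": 1.2,"ty": 2.3,"tz": 3.1,"yaw": 0}
    - {"tx": 1.2,"ty": 2.3,"tz": 3.1,"yaw": 0}
    - {"tx": 1.2,"ty": 2.3,"tz": 3.1,"yaw": 0}
    - {"tx": 1.2,"ty": 2.3,"tz": 3.1,"yaw": 0}
    - {"tx": 1.2,"ty": 2.0,"tz": 3.1,"yaw": 0}
    - {"tx": 1.0,"ty": 1.5,"tz": 3.1,"yaw": 0}
    - {"tx": 0,"ty": 0,"tz": 0,"yaw": 0}
    - {"tx": 0,"ty": 0,"tz": 0,"yaw": 0}

```text
time_s: 19.9
position: [0.483, 0.1986, 0.4062]
tool_rot: [[0.144, 0.845, 0.515], [0.982, -0.184, 0.028], [0.118, 0.502, -0.857]]
ft_force: [-0.0, -0.3, -2.9]
grip_width: 0.0096
```

Run:
```python
from h import *
st(); tilt_need(); o,F=cradle(); ob=env.observe();R=ob["tool_rot"]
print("tcp in cradle",(F.T@(ob["position"]-o)*1e3).round(1)); print("low edge mid", (F.T@(ob["position"]+R[:,2]*.1275-o)*1e3).round(1), "yaw",yawto(F[:,0]))
im=cv2.cvtColor(env.get_image("scene"),cv2.COLOR_RGB2BGR);tm=cv2.cvtColor(env.get_image("top"),cv2.COLOR_RGB2BGR)
c=lambda m,x,y:cv2.resize(m[y:y+100,x:x+66],None,fx=6,fy=6,interpolation=cv2.INTER_CUBIC)
a=np.hstack([c(im,240,170),c(tm,193,140)])
W=np.array([[-65,2.5,127.5],[65,2.5,127.5],[-65,2.5,17.5],[65,2.5,17.5]])/1e3@R.T+ob["position"]
print(proj("scene",W).round(1).tolist(),proj("top",W).round(1).tolist())
cv2.imwrite("pics/c5.png",a)
```

```text
t 19.9 p [0.483  0.1986 0.4062] q [11.4  2.6 78.7 -4.6 67.9 22.1] F [-0.  -0.3 -2.9] w 0.0096
tool z tilt 31.04 heading 3.11; y heading -12.30
[[ 0.144  0.845  0.515]
 [ 0.982 -0.184  0.028]
 [ 0.118  0.502 -0.857]]
dz [-0.052 -0.108 -0.026] az -115.8 mag 7.03
push in tool, 4.8cm: [-3.8  0.2 -2.8]
tcp in cradle [-13.8 -31.2 416.4]
low edge mid [ -8.5 -16.6 289.9] yaw -0.03311083039997799
[[280.1, 177.9], [308.9, 195.0], [290.2, 148.1], [320.5, 163.9]] [[230.1, 182.5], [193.7, 176.5], [227.9, 194.3], [188.3, 187.9]]
```

View pics/c5.png

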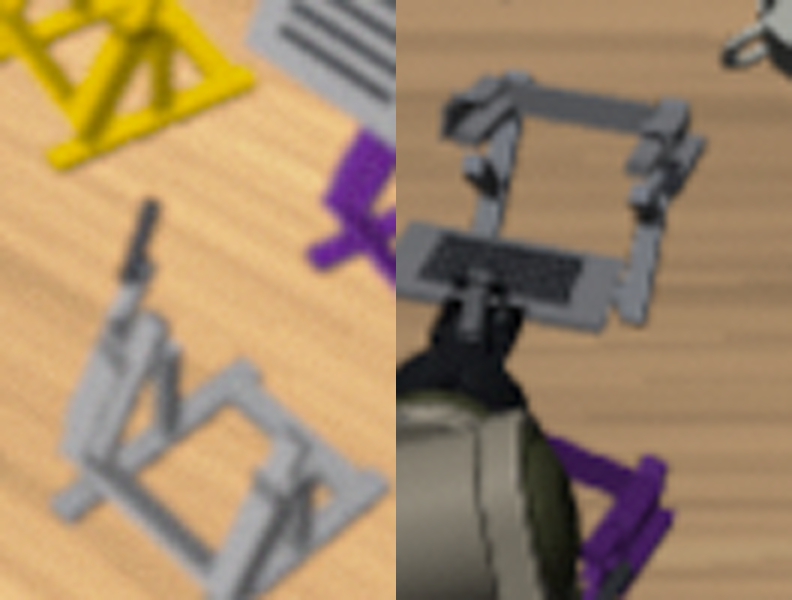

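The top view agrees with the tool-projected plate corners: seen at (230.3,183.3), predicted (230.1,182.5). So the plate is centred in the grip. Next I'll bring it above the channel mouth.

```bash
cat >> h.py <<'E'
def crel(dx,dy,dz,n,yaw=0):
    "tool rows (cm) for a shift in the cradle frame (mm) in n rows"
    R=env.observe()["tool_rot"]; L=R.T@frame(-9.8)@np.array([dx,dy,dz])/10/n; print(n,"rows",L.round(2),"yaw/row",round(yaw/n,3))
def cst():
    o,F=cradle(); ob=env.observe();R=ob["tool_rot"]; st()
    print("tcp in cradle",(F.T@(ob["position"]-o)*1e3).round(1),"low edge mid", (F.T@(ob["position"]+R[:,2]*.1275-o)*1e3).round(1), "yaw",round(yawto(F[:,0]),3), "toolz in cradle",(F.T@R[:,2]).round(3),"F cradle",(F.T@ob["ft_force"]).round(1))
E
python3 - <<'E'
from h import *
crel(14.5,16.6,-170,6,-.033)
E
```

```text
6 rows [-0.05  0.12  2.85] yaw/row -0.006
```

>>> carry_out:
  rows:
    - {"tx": 0,"ty": 0.1,"tz": 2.8,"yaw": -0.006}
    - {"tx": 0,"ty": 0.1,"tz": 2.8,"yaw": -0.006}
    - {"tx": 0,"ty": 0.1,"tz": 2.8,"yaw": -0.006}
    - {"tx": 0,"ty": 0.1,"tz": 2.8,"yaw": -0.006}
    - {"tx": 0,"ty": 0.1,"tz": 2.8,"yaw": -0.006}
    - {"tx": 0,"ty": 0.1,"tz": 2.0,"yaw": -0.003}
    - {"tx": 0,"ty": 0,"tz": 0,"yaw": 0}
    - {"tx": 0,"ty": 0,"tz": 0,"yaw": 0}

```text
time_s: 20.8
position: [0.5697, 0.202, 0.2832]
tool_rot: [[0.112, 0.837, 0.535], [0.988, -0.153, 0.033], [0.11, 0.525, -0.844]]
ft_force: [0.6, 0.3, -2.8]
grip_width: 0.0091
```

Run:
```python
from h import *
cst()
```

```text
t 20.8 p [0.5697 0.202  0.2832] q [ 9.7 14.5 84.8 -4.4 48.4 19.9] F [ 0.6  0.3 -2.8] w 0.0091
tool z tilt 32.42 heading 3.56; y heading -10.37
tcp in cradle [  3.3 -13.1 268. ] low edge mid [ 11.5   2.7 141.8] yaw -0.0 toolz in cradle [ 0.064  0.124 -0.99 ] F cradle [-0.9  0.4 -2.7]
```

Run:
```python
from h import *
crel(-6,-4,-36,4)
```

```text
4 rows [-0.21 -0.21  0.87] yaw/row 0.0
```

>>> carry_out:
  rows:
    - {"tx": -0.2,"ty": -0.2,"tz": 0.9,"yaw": 0}
    - {"tx": -0.2,"ty": -0.2,"tz": 0.9,"yaw": 0}
    - {"tx": -0.2,"ty": -0.2,"tz": 0.9,"yaw": 0}
    - {"tx": -0.2,"ty": -0.2,"tz": 0.9,"yaw": 0}
    - {"tx": 0,"ty": 0,"tz": 0,"yaw": 0}
    - {"tx": 0,"ty": 0,"tz": 0,"yaw": 0}

```text
time_s: 21.4
position: [0.5814, 0.1962, 0.2491]
tool_rot: [[0.111, 0.834, 0.54], [0.988, -0.154, 0.034], [0.112, 0.53, -0.841]]
ft_force: [1.2, 0.4, -3.0]
grip_width: 0.0095
```

Run:
```python
from h import *
cst()
im=cv2.cvtColor(env.get_image("scene"),cv2.COLOR_RGB2BGR);tm=cv2.cvtColor(env.get_image("top"),cv2.COLOR_RGB2BGR)
c=lambda m,x,y:cv2.resize(m[y:y+75,x:x+50],None,fx=8,fy=8,interpolation=cv2.INTER_CUBIC)
cv2.imwrite("pics/c6.png",np.hstack([c(im,248,200),c(tm,195,140)]))
ob=env.observe();R=ob["tool_rot"]
W=np.array([[-65,2.5,127.5],[65,2.5,127.5],[-65,2.5,17.5],[65,2.5,17.5]])/1e3@R.T+ob["position"]
print(proj("scene",W).round(1).tolist(),proj("top",W).round(1).tolist())
```

```text
t 21.4 p [0.5814 0.1962 0.2491] q [ 8.7 17.1 87.4 -4.  43.  19.1] F [ 1.2  0.4 -3. ] w 0.0095
tool z tilt 32.77 heading 3.65; y heading -10.43
tcp in cradle [ -1.6 -16.8 232. ] low edge mid [  7.3  -0.7 105.9] yaw -0.001 toolz in cradle [ 0.07   0.126 -0.99 ] F cradle [-0.4  0.6 -3.1]
[[261.5, 224.2], [288.7, 242.5], [270.9, 196.8], [299.5, 214.1]] [[234.7, 164.3], [202.5, 159.9], [233.4, 174.0], [198.7, 169.4]]
```

View pics/c6.png

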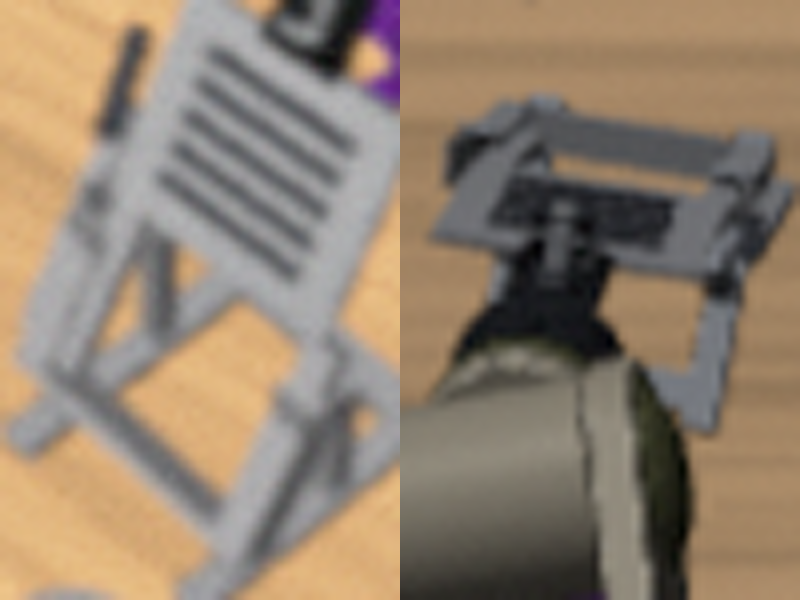

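The plate hangs just above the mouth, its lower right corner at about (318,340) in the crop, next to the +y flare. I'll go down slowly while watching the force.

Run:
```python
from h import *
crel(-3,1,-25,5); crel(0,0,-10,1)
```

```text
5 rows [-0.04 -0.09  0.49] yaw/row 0.0
1 rows [-0.13 -0.07  0.99] yaw/row 0.0
```

>>> carry_out:
  rows:
    - {"tx": -0.05,"ty": -0.1,"tz": 0.5,"yaw": 0}
    - {"tx": -0.05,"ty": -0.1,"tz": 0.5,"yaw": 0}
    - {"tx": -0.05,"ty": -0.1,"tz": 0.5,"yaw": 0}
    - {"tx": -0.05,"ty": -0.1,"tz": 0.5,"yaw": 0}
    - {"tx": 0,"ty": 0,"tz": 0,"yaw": 0}
  squeeze: 40

```text
time_s: 22.0
position: [0.5893, 0.1958, 0.229]
tool_rot: [[0.11, 0.834, 0.541], [0.988, -0.153, 0.035], [0.112, 0.53, -0.84]]
ft_force: [0.1, -0.6, -3.3]
grip_width: 0.0094
```

Run:
```python
from h import *
cst(); crel(0,0,-30,6)
```

```text
t 22.0 p [0.5893 0.1958 0.229 ] q [ 8.5 18.9 88.3 -4.1 40.1 19.1] F [ 0.1 -0.6 -3.3] w 0.0094
tool z tilt 32.83 heading 3.68; y heading -10.42
tcp in cradle [ -4.1 -15.9 210.6] low edge mid [ 4.9  0.2 84.4] yaw -0.0 toolz in cradle [ 0.071  0.126 -0.989] F cradle [-1.3 -0.5 -3. ]
6 rows [-0.06 -0.04  0.49] yaw/row 0.0
```

>>> carry_out:
  rows:
    - {"tx": -0.05,"ty": -0.05,"tz": 0.5,"yaw": 0}
    - {"tx": -0.05,"ty": -0.05,"tz": 0.5,"yaw": 0}
    - {"tx": -0.05,"ty": -0.05,"tz": 0.5,"yaw": 0}
    - {"tx": -0.05,"ty": -0.05,"tz": 0.5,"yaw": 0}
    - {"tx": 0,"ty": 0,"tz": 0,"yaw": 0}

```text
time_s: 22.5
position: [0.5999, 0.1947, 0.2101]
tool_rot: [[0.11, 0.832, 0.543], [0.988, -0.153, 0.035], [0.112, 0.533, -0.839]]
ft_force: [0.7, -0.6, -3.9]
grip_width: 0.0094
```

Run:
```python
from h import *
cst(); crel(0,4,-25,5)
im=cv2.cvtColor(env.get_image("scene"),cv2.COLOR_RGB2BGR);tm=cv2.cvtColor(env.get_image("top"),cv2.COLOR_RGB2BGR)
c=lambda m,x,y:cv2.resize(m[y:y+75,x:x+50],None,fx=8,fy=8,interpolation=cv2.INTER_CUBIC)
cv2.imwrite("pics/c7.png",np.hstack([c(im,248,200),c(tm,195,140)]))
```

```text
t 22.5 p [0.5999 0.1947 0.2101] q [ 8.2 20.9 88.7 -4.1 37.5 18.9] F [ 0.7 -0.6 -3.9] w 0.0094
tool z tilt 32.99 heading 3.67; y heading -10.42
tcp in cradle [ -3.6 -15.2 188.9] low edge mid [ 5.8  1.  62.8] yaw 0.0 toolz in cradle [ 0.074  0.127 -0.989] F cradle [-1.2 -0.5 -3.8]
5 rows [ 0.02 -0.04  0.5 ] yaw/row 0.0
```

View pics/c7.png

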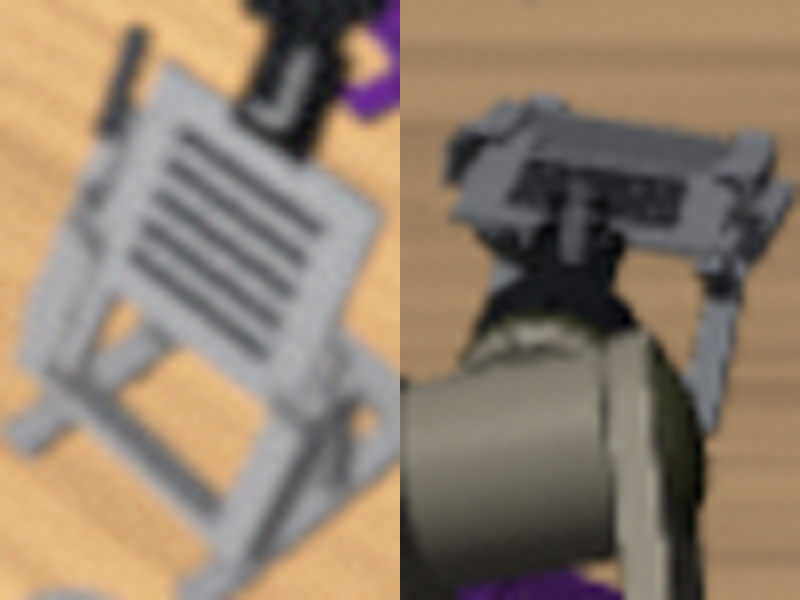

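The lower edge is visible only between the lips, from about (110,290) to (270,385), so both ends are behind them. The plate is in the channel with no contact force, and I'll keep going down.

>>> carry_out:
  rows:
    - {"tx": 0.0,"ty": -0.05,"tz": 0.5,"yaw": 0}
    - {"tx": 0.05,"ty": -0.05,"tz": 0.5,"yaw": 0}
    - {"tx": 0.05,"ty": -0.05,"tz": 0.5,"yaw": 0}
    - {"tx": 0.1,"ty": -0.05,"tz": 0.5,"yaw": 0}
    - {"tx": 0,"ty": 0,"tz": 0,"yaw": 0}

```text
time_s: 23.1
position: [0.6108, 0.1977, 0.193]
tool_rot: [[0.109, 0.83, 0.547], [0.988, -0.153, 0.034], [0.112, 0.536, -0.837]]
ft_force: [2.8, -1.6, -3.1]
grip_width: 0.0091
```

Run:
```python
from h import *
cst(); crel(0,6,-22,5)
```

```text
t 23.1 p [0.6108 0.1977 0.193 ] q [ 8.4 23.1 88.6 -4.6 35.3 19.5] F [ 2.8 -1.6 -3.1] w 0.0091
tool z tilt 33.21 heading 3.60; y heading -10.41
tcp in cradle [ -2.6 -10.4 169. ] low edge mid [ 7.3  5.8 42.9] yaw 0.001 toolz in cradle [ 0.078  0.127 -0.989] F cradle [ 1.3 -1.1 -4.2]
5 rows [ 0.06 -0.04  0.45] yaw/row 0.0
```

>>> carry_out:
  rows:
    - {"tx": 0.15,"ty": -0.1,"tz": 0.5,"yaw": 0}
    - {"tx": 0.15,"ty": -0.1,"tz": 0.5,"yaw": 0}
    - {"tx": 0.15,"ty": -0.1,"tz": 0.5,"yaw": 0}
    - {"tx": 0.15,"ty": -0.05,"tz": 0.5,"yaw": 0}
    - {"tx": 0,"ty": 0,"tz": 0,"yaw": 0}

```text
time_s: 23.6
position: [0.6203, 0.2034, 0.1805]
tool_rot: [[0.11, 0.826, 0.552], [0.988, -0.152, 0.031], [0.11, 0.542, -0.833]]
ft_force: [14.8, 3.7, -13.8]
grip_width: 0.0092
```

Run:
```python
from h import *
cst(); crel(0,4,-20,4)
```

```text
t 23.6 p [0.6203 0.2034 0.1805] q [ 9.  24.9 88.1 -5.7 33.7 21. ] F [ 14.8   3.7 -13.8] w 0.0092
tool z tilt 33.60 heading 3.25; y heading -10.42
tcp in cradle [ -1.   -3.1 154. ] low edge mid [ 9.8 12.8 28. ] yaw 0.002 toolz in cradle [ 0.085  0.125 -0.989] F cradle [  5.9   6.2 -18.7]
4 rows [ 0.04 -0.04  0.51] yaw/row 0.0
```

The plate is well inside the lips, with its lower edge about 28 mm up. The tool's tilt error is now starting to bind it, and the slope is steep enough for it to slide home once released. I'll open the jaws.

>>> carry_out:
  rows:
    - {"tx": 0,"ty": 0,"tz": 0,"yaw": 0}
    - {"tx": 0,"ty": 0,"tz": 0,"yaw": 0}
    - {"tx": 0,"ty": 0,"tz": 0,"yaw": 0}
    - {"tx": 0,"ty": 0,"tz": 0,"yaw": 0}
    - {"tx": 0,"ty": 0,"tz": 0,"yaw": 0}
  jaw: 0.1

```text
time_s: 24.1
position: [0.6205, 0.2044, 0.1806]
tool_rot: [[0.109, 0.826, 0.553], [0.988, -0.153, 0.033], [0.112, 0.543, -0.832]]
ft_force: [0.4, 0.6, -0.6]
grip_width: 0.0385
```

Run:
```python
from h import *
cst()
im=cv2.cvtColor(env.get_image("scene"),cv2.COLOR_RGB2BGR);tm=cv2.cvtColor(env.get_image("top"),cv2.COLOR_RGB2BGR)
c=lambda m,x,y:cv2.resize(m[y:y+75,x:x+50],None,fx=8,fy=8,interpolation=cv2.INTER_CUBIC)
cv2.imwrite("pics/c8.png",np.hstack([c(im,248,200),c(tm,195,140)]))
o,F=cradle()
P=lambda v:o+F@(np.array(v)/1e3)
for nm,v in [("low mid",(5,0,0)),("up+y",(5,65,110)),("up-y",(5,-65,110)),("tab top",(5,0,160))]: print(nm,((proj("scene",P(v))[0]-[248,200]+.5)*8).round())
```

```text
t 24.1 p [0.6205 0.2044 0.1806] q [ 9.1 24.9 88.  -5.6 33.7 21.1] F [ 0.4  0.6 -0.6] w 0.0385
tool z tilt 33.66 heading 3.43; y heading -10.50
tcp in cradle [ -1.   -2.1 154.2] low edge mid [ 9.9 14.  28.2] yaw 0.001 toolz in cradle [ 0.086  0.127 -0.988] F cradle [ 0.   0.7 -0.7]
low mid [142. 450.]
up+y [335. 351.]
up-y [128. 175.]
tab top [271. 170.]
```

View pics/c8.png

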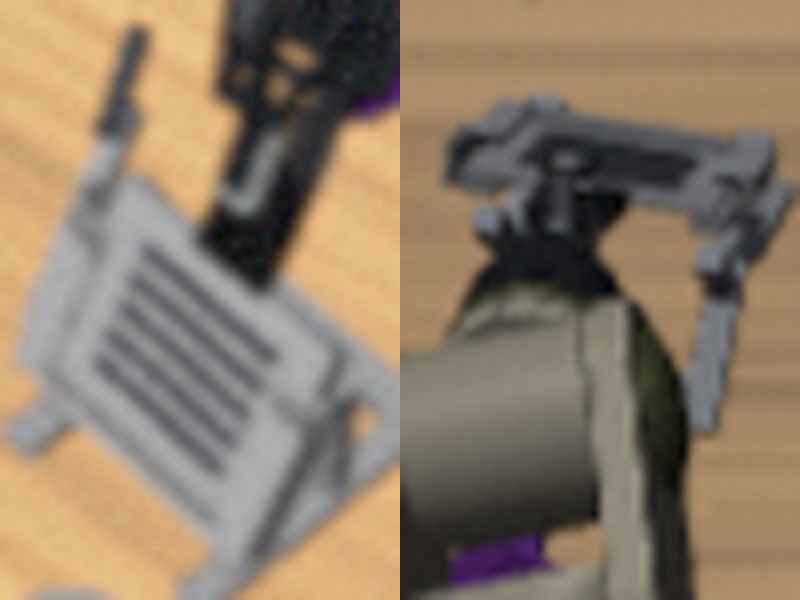

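The plate has slid home with its bars outward. Its shoulder ends at (130,175) and (345,345) match the predicted home position of (128,175) and (335,351). I'll retract, shut the fingers and go round to the outer side of the keeper.

Run:
```python
from h import *
crel(4,0,65,3); crel(4,-112,5,4);
```

```text
3 rows [ 0.28  0.32 -2.13] yaw/row 0.0
4 rows [-2.76  0.14 -0.47] yaw/row 0.0
```

>>> carry_out:
  rows:
    - {"tx": 0,"ty": 0.1,"tz": -2.0,"yaw": 0}
    - {"tx": 0.1,"ty": 0.2,"tz": -2.2,"yaw": 0}
    - {"tx": 0.2,"ty": 0.2,"tz": -2.2,"yaw": 0}
    - {"tx": 0,"ty": 0,"tz": 0,"yaw": 0}

```text
time_s: 24.6
position: [0.5886, 0.2043, 0.238]
tool_rot: [[0.11, 0.827, 0.552], [0.988, -0.153, 0.033], [0.112, 0.542, -0.833]]
ft_force: [-0.2, -0.1, -0.3]
grip_width: 0.0386
```

>>> carry_out:
  rows:
    - {"tx": -2.8,"ty": 0.2,"tz": -0.5,"yaw": 0}
    - {"tx": -2.8,"ty": 0.2,"tz": -0.5,"yaw": 0}
    - {"tx": -2.8,"ty": 0.2,"tz": -0.5,"yaw": 0}
    - {"tx": -2.8,"ty": 0.2,"tz": -0.5,"yaw": 0}
    - {"tx": 0,"ty": 0,"tz": 0,"yaw": 0}
    - {"tx": 0,"ty": 0,"tz": 0,"yaw": 0}
  jaw: 1

```text
time_s: 25.2
position: [0.572, 0.088, 0.2423]
tool_rot: [[0.11, 0.828, 0.55], [0.988, -0.153, 0.033], [0.112, 0.539, -0.835]]
ft_force: [0.2, 0.3, 0.4]
grip_width: -0.0001
```

```bash
cat >> h.py <<'E'
def tip(tgt=None,n=1):
    o,F=cradle(); ob=env.observe();R=ob["tool_rot"]; t=F.T@(ob["position"]+R[:,2]*.011-o)*1e3
    st(); print("tip in cradle",t.round(1),"F cradle",(F.T@ob["ft_force"]).round(1))
    if tgt is not None: crel(*(np.array(tgt)-t),n)
E
python3 - <<'E'
from h import *
tip((6,-113,150),4)
# keeper angle from the last scene crop: tip (140,30), pin: ray to plane x=4
o,F=cradle()
for nm,uv in [("tip",(138/8+248-.44,28/8+200-.44)),("lowend of dark",(108/8+248-.44,135/8+200-.44))]:
    c,d=ray("scene",uv); s=(.004-F[:,0]@(c-o))/(F[:,0]@d); print(nm,(F.T@(c+d*s-o)*1e3).round(1))
E
```

```text
t 25.2 p [0.572  0.088  0.2423] q [-5.  13.4 94.2  7.3 39.5 -1. ] F [0.2 0.3 0.4] w -0.0001
tool z tilt 33.41 heading 3.43; y heading -10.48
tip in cradle [   4.2 -123.7  210.9] F cradle [0.3 0.3 0.3]
4 rows [ 0.07 -0.08  1.54] yaw/row 0.0
tip [  4.  -90.8 172.4]
lowend of dark [  4.  -83.2 118.6]
```

>>> carry_out:
  rows:
    - {"tx": 0,"ty": -0.1,"tz": 1.5,"yaw": 0}
    - {"tx": 0,"ty": -0.1,"tz": 1.5,"yaw": 0}
    - {"tx": 0,"ty": -0.1,"tz": 1.5,"yaw": 0}
    - {"tx": 0.1,"ty": -0.1,"tz": 1.5,"yaw": 0}
    - {"tx": 0,"ty": 0,"tz": 0,"yaw": 0}

```text
time_s: 25.7
position: [0.6035, 0.0957, 0.186]
tool_rot: [[0.107, 0.83, 0.548], [0.988, -0.151, 0.035], [0.112, 0.538, -0.836]]
ft_force: [0.2, -0.3, 0.1]
grip_width: 0.0001
```

Run:
```python
from h import *
tip((6,-70,150),6)
```

```text
t 25.7 p [0.6035 0.0957 0.186 ] q [-3.8 20.4 94.6  7.7 32.1 -1. ] F [ 0.2 -0.3  0.1] w 0.0001
tool z tilt 33.32 heading 3.67; y heading -10.29
tip in cradle [   4.  -110.7  147.1] F cradle [ 0.3 -0.3 -0. ]
6 rows [0.68 0.03 0.04] yaw/row 0.0
```

>>> carry_out:
  rows:
    - {"tx": 0.7,"ty": 0.02,"tz": 0.05,"yaw": 0}
    - {"tx": 0.7,"ty": 0.02,"tz": 0.05,"yaw": 0}
    - {"tx": 0.7,"ty": 0.02,"tz": 0.05,"yaw": 0}
    - {"tx": 0.7,"ty": 0.02,"tz": 0.05,"yaw": 0}
    - {"tx": 0.7,"ty": 0.02,"tz": 0.05,"yaw": 0}
    - {"tx": 0.7,"ty": 0.02,"tz": 0.05,"yaw": 0}
    - {"tx": 0,"ty": 0,"tz": 0,"yaw": 0}

```text
time_s: 26.4
position: [0.6108, 0.1424, 0.1911]
tool_rot: [[0.105, 0.829, 0.55], [0.988, -0.149, 0.036], [0.111, 0.54, -0.834]]
ft_force: [-0.4, -0.8, -0.6]
grip_width: -0.0
```

Run:
```python
from h import *
tip((6,-62,143),3); tip((7,-52,127),4)
```

```text
t 26.4 p [0.6108 0.1424 0.1911] q [ 1.9 21.6 91.6  1.8 33.4  8.7] F [-0.4 -0.8 -0.6] w -0.0
tool z tilt 33.45 heading 3.72; y heading -10.17
tip in cradle [  5.8 -63.5 152.1] F cradle [-0.5 -0.9 -0.4]
3 rows [ 0.01 -0.02  0.31] yaw/row 0.0
t 26.4 p [0.6108 0.1424 0.1911] q [ 1.9 21.6 91.6  1.8 33.4  8.7] F [-0.4 -0.8 -0.6] w -0.0
tool z tilt 33.45 heading 3.72; y heading -10.17
tip in cradle [  5.8 -63.5 152.1] F cradle [-0.5 -0.9 -0.4]
4 rows [ 0.2  -0.02  0.66] yaw/row 0.0
```

>>> carry_out:
  rows:
    - {"tx": 0.1,"ty": 0,"tz": 0.65,"yaw": 0}
    - {"tx": 0.2,"ty": 0,"tz": 0.65,"yaw": 0}
    - {"tx": 0.2,"ty": 0,"tz": 0.65,"yaw": 0}
    - {"tx": 0.2,"ty": 0,"tz": 0.5,"yaw": 0}
    - {"tx": 0,"ty": 0,"tz": 0,"yaw": 0}

```text
time_s: 26.9
position: [0.6258, 0.1506, 0.1707]
tool_rot: [[0.105, 0.828, 0.55], [0.988, -0.148, 0.035], [0.111, 0.54, -0.834]]
ft_force: [-11.9, -3.5, 12.9]
grip_width: -0.0
```

Run:
```python
from h import *
tip((7,-50,125),2)
```

```text
t 26.9 p [0.6258 0.1506 0.1707] q [ 2.8 24.5 90.7  0.9 31.4 10.1] F [-11.9  -3.5  12.9] w -0.0
tool z tilt 33.46 heading 3.67; y heading -10.14
tip in cradle [  7.9 -52.8 127.7] F cradle [-3.7 -5.5 16.6]
2 rows [ 0.12 -0.06  0.15] yaw/row 0.0
```

The force rises to 17 N with the tips at z ≈ 127.7 mm, which is where the locked bar's top should be, so it's on the stop. I'll press slightly more, retract and look.

>>> carry_out:
  rows:
    - {"tx": 0,"ty": 0,"tz": 0.15,"yaw": 0}
    - {"tx": 0,"ty": 0,"tz": 0,"yaw": 0}

```text
time_s: 27.1
position: [0.6256, 0.1505, 0.1709]
tool_rot: [[0.105, 0.828, 0.55], [0.988, -0.148, 0.035], [0.11, 0.54, -0.834]]
ft_force: [-7.4, -0.7, 6.5]
grip_width: 0.0
```

>>> carry_out:
  rows:
    - {"tx": -0.2,"ty": 0,"tz": -1.5,"yaw": 0}
    - {"tx": -0.5,"ty": 0,"tz": -3,"yaw": 0}
    - {"tx": 0,"ty": 0,"tz": -4,"yaw": 0}
    - {"tx": 0,"ty": -1,"tz": -4,"yaw": 0}
    - {"tx": 0,"ty": -2,"tz": -4,"yaw": 0}
    - {"tx": 0,"ty": -2,"tz": -3,"yaw": 0}
    - {"tx": 0,"ty": 0,"tz": 0,"yaw": 0}

```text
time_s: 27.8
position: [0.4736, 0.1434, 0.3083]
tool_rot: [[0.107, 0.829, 0.549], [0.988, -0.15, 0.034], [0.11, 0.539, -0.835]]
ft_force: [0.2, -0.3, -0.7]
grip_width: -0.0002
```

Run:
```python
from h import *
tip()
im=cv2.cvtColor(env.get_image("scene"),cv2.COLOR_RGB2BGR);tm=cv2.cvtColor(env.get_image("top"),cv2.COLOR_RGB2BGR)
for n,m in(("scene9",im),("top9",tm)): cv2.imwrite(f"pics/{n}.png",m)
c=lambda m,x,y:cv2.resize(m[y:y+75,x:x+50],None,fx=8,fy=8,interpolation=cv2.INTER_CUBIC)
cv2.imwrite("pics/c9.png",np.hstack([c(im,248,200),c(tm,200,135)]))
o,F=cradle(); P=lambda v:o+F@(np.array(v)/1e3)
for nm,v in [("up+y",(5,65,110)),("up-y",(5,-65,110)),("tab top",(7.5,0,160)),("keeper tip locked",(8,-32,121)),("pin",(8,-84,121)),("low",(5,0,0))]: print(nm,((proj("scene",P(v))[0]-[248,200]+.5)*8).round(),((proj("top",P(v))[0]-[200,135]+.5)*8+[400,0]).round())
# mug/saucepan moved? compare with first picture
a=cv2.imread("pics/scene0.png")
for nm,(x,y,w,h) in {"mug":(205,228,36,32),"pan":(345,220,110,90)}.items(): print(nm,np.abs(a[y:y+h,x:x+w].astype(int)-im[y:y+h,x:x+w]).mean().round(2))
```

```text
t 27.8 p [0.4736 0.1434 0.3083] q [ 3.   1.4 97.   0.4 48.3 10.9] F [ 0.2 -0.3 -0.7] w -0.0002
tool z tilt 33.37 heading 3.50; y heading -10.28
tip in cradle [-58.8 -85.8 319.1] F cradle [-0.1 -0.3 -0.7]
up+y [335. 351.] [423. 210.]
up-y [128. 175.] [676. 253.]
tab top [267. 171.] [529. 252.]
keeper tip locked [183. 200.] [608. 242.]
pin [103. 132.] [711. 259.]
low [142. 450.] [592. 182.]
mug 2.72
pan 2.96
```

View pics/c9.png

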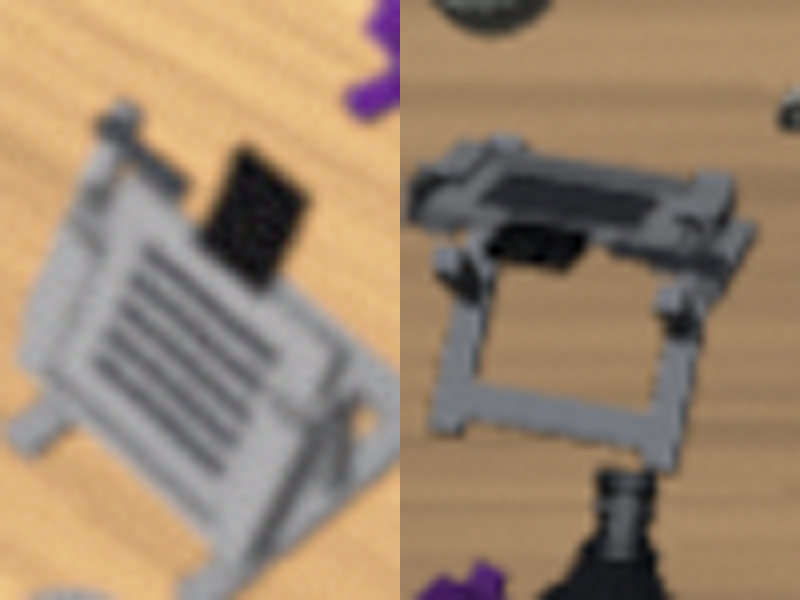

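```bash
python3 -c "
from rig import env
print(env.observe()['time_s'], env.close_job())"
```

```text
the job is handed in; nothing more can be done
27.9 None
```

The plate is turned over, home in the stand's channel and locked by the keeper, but one wrist-force reading passed the 120 N limit, so the run may be judged a failure. I handed the job in at 27.9 s.

**What I did:**
- **Tilting the tool:** the moves give no tilt, so I tilted the tool by pushing it against the arm's reach limits.
- **Turning the plate over:** I gripped the tab, lifted the plate off the rest and gave it a half turn about the tool's axis.
- **Inserting it:** I fed it into the channel and let go with its lower edge about 28 mm above the stop. The arm's tilt error (about 5°) was starting to bind it, and it slid the rest of the way by itself.
- **Locking it:** I swung the keeper over with shut fingers and backed away.

**Last checks that agreed:**
- **Plate home:** its bars face out, its tab is up, and the shoulder ends are within about 1 px (4 mm) of where the home position should appear.
- **Keeper on its stop:** pushing met about 17 N with the fingertips at 127.7 mm; the locked bar's top should be at 127 mm. In the last picture the bar lies across above the -y shoulder, parallel to within a few degrees.
- **Hand clear:** the wrist force was back near zero and the hand was away from everything.
- **Mug and saucepan:** their areas in the last scene picture differ little from the first (mean 2.7 and 3.0 grey levels). The hand never went near them.

**What failed or disagreed:**
- **Wrist force:** at 17.5 s, folding the arm took joint 2 onto its lower stop. One reading showed about 132 N, and the joint read −50.8° against a limit of −50.72°. It fell to about 7 N within 0.05 s.
- **Picture fit:** the keeper appears 1–2 px from its predicted place, which I put down to my estimate of the stand's position.

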